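# Restock the revolving parts stand

## Task

Turn the lower tier of the revolving stand round by hand, steadily and without spinning it, until the label of its empty compartment is in line with the pointer on the foot; then put the small brown carton into that compartment, standing flat on its floor the way up it is now. Leave the tier lined up with the pointer, and leave the other things on the bench where they are.

Things in the scene. Friction and masses are not known exactly. Their poses are not given: they have to be found in the camera images.
- stand: Fixed part of the revolving stand: dark steel foot, 330 mm across, with a central post 28 mm thick, 390 mm tall. Origin: on the post's axis at bench height; z up, -x points from the post to the pointer (to the robot's right and towards it). Two round bare-metal trays turn on the post, each on its own.
- pointer (a point): Tip of the triangular pointer (the index mark) on the foot's front tongue, 206 mm from the axis, 16 mm above the bench. The tongue, 30 mm wide and 16 mm high, ends 245 mm from the axis; elsewhere the foot stays under the lower tray.
- lower_tier (a joint): Angle of the lower tray in rad, positive anticlockwise seen from above; 0 when the empty compartment's label is exactly at the pointer. Starts between 0.7 and 2.3, turns endlessly either way, stays where it is left and coasts little; turning it takes 0.18 N m plus 0.12 N m per rad/s (1 to 1.5 N near the rim).
- tray_centre (a point): Centre of the lower tray's floor, on the axis, 39 mm above the bench. The tray is 400 mm across with a 3 mm thick lip whose top is 73 mm above the bench. Six radial dividers make six equal 60 degree compartments: one empty, five with stock fixed in them, at most 90 mm wide and 168 mm from the axis, up to 125 mm above the bench, with free room beside each divider near the lip.
- divider (a point): Point on the top edge of a divider of the lower tray, 165 mm from the axis, 105 mm above the bench. It bounds the empty compartment, 30 degrees anticlockwise (seen from above) from its label; the others follow every 60 degrees. Dividers are 4 mm thick steel; tops 105 mm above the bench from the lip to 140 mm from the axis, 120 mm further in.
- upper_edge (a point): Point of the upper tray's rim straight above the pointer, at the tray's underside: 145 mm from the axis, 265 mm above the bench. The upper tray (290 mm across, stocked, turns on its own, need not be moved) overhangs the inner part of the lower one, which is therefore reached from outside with the tool at a slant.
- empty_label (a point): Centre of the label holder (62 x 24 mm) on the outside of the lip of the empty compartment, 206 mm from the axis, 55 mm above the bench; every compartment has such a label. The point's axes turn with the tray: +x points to the axis, z up.
- empty_floor (a point): Point on the floor of the empty compartment, on its midline, 135 mm from the axis, 39 mm above the bench. Axes as for empty_label.
- carton: The small loose brown cardboard carton with a strip of tape along its top: 90 mm long (x), 50 mm wide (y), 60 mm tall (z), 0.2 to 0.4 kg, rigid. Origin: centre of its underside; z up. It stands on the bench to the right of the stand, its length running roughly left to right as the robot sees it.
- tall_box: Bystander: white box, 60 x 60 mm, 110 mm tall, standing near the small carton. Origin: centre of its underside.
- tape_roll: Bystander: roll of brown packing tape lying flat, 110 mm across, 50 mm tall. Origin: centre of its underside.
- cutter: Bystander: box cutter with a grey plastic handle, 165 mm long, 18 mm tall. Origin: under its middle, at bench height.
- marker: Bystander: marker pen lying on the bench, 136 mm long, 18 mm thick. Origin: under its middle, at bench height.
- parts_bin: Bystander: blue plastic bin with a cut-down front, 220 x 140 x 120 mm, two steel bars in it. Origin: centre of its underside.
- tape_gun: Bystander: hand tape dispenser with a roll on it, 220 mm long, 100 mm tall. Origin: under its middle, at bench height.

How it is judged:
By the outcome, as a careful person would: the job done as asked, in the order asked, and still so for the second after the job is handed in, with the robot touching nothing.
It also fails if it takes over 72 s, if anything falls off the work surface, if the arm or the gripper's body presses on something with over 40 N, if the wrist force passes 120 N, or if a joint passes its speed limit or range.

## Robot

A 6-joint arm with a two-finger parallel gripper is mounted at the origin on the work surface. World frame = base frame: x ahead of the robot, y to its left, z up, the work surface at z = 0. Lengths are in mm, angles in rad, forces in N, time in s.
With the tool pointing down it reaches from about 275 to 975 mm from the base axis. Payload 8.4 kg.
Tool frame: the origin (TCP) lies at the very end of the fingers, on their centre line; the grasp point (between the pads) lies 19 mm behind it; x points along the fingers, y is the direction in which the jaws open and shut, and the axes are right-handed (so a half turn about x gives the same grasp; the last joint's range is limited). The gripper opens to 92 mm and grips with 3 to 60 N. Pads are 20 mm wide; open, the fingers measure 128 mm over their backs; the gripper's body (75 mm by 189 mm) begins 69 mm behind the grasp point.
Start: joints at [-1.291, 0.353, 1.633, -0, 1.155, -0.002], TCP at [173.802, -600.351, 214.583] pointing down, gripper open.
Joint ranges: [-2.63, 2.63], [-0.92, 2.1], [0.06, 2.66], [-1.3, 4.44], [0, 2.69], [-3.02, 3.02]. Speed limits (rad/s): [2.22, 2.22, 2.79, 3.14, 3.14, 3.14].

## Interface

Orientations are given as a unit quaternion [w, x, y, z].
In Python, from station import arm, viewer, order gives the robot as it stands. The module is installed in compiled form; this text tells all that it offers.
- The arm moves only by the shell command python3 -m inch 'ROWS' [FORCE]. ROWS is JSON, a list of rows, each an object of numbers: "dx", "dy", "dz": the shift along the tool's x, y, z in mm; "rx", "ry", "rz": the turn, a rotation vector about the tool's x, y, z in rad; "grip": the gripper's target within -1 to 1 (shut at 1, half-way at 0, fully open at -1). A call has 1 to 8 rows; each row is the pose to reach, as a shift and turn from the pose commanded when the call began, along the tool's axes at that moment; what a row does not reach only later rows make up. A row lasts 1/8 s, in which the tool goes at most 62.5 mm and 10.7 degrees, less where a joint would pass 70% of its speed; a pose out of reach is approached as far as the arm can. A call with a gripper value outside its range is refused whole. The fingers move at their own pace and stop on an object; FORCE is the grip in N (left out, the last holds). Time passes only in rows, so rows that repeat a pose let the fingers close. It gives the time, the measured TCP pose, the force and the opening at its end, in the units of the state.
- arm.get_obs(): the state, without advancing time (a new reading comes with each control period).
- viewer.get_image(name): name is "side" or "top" or "wrist"; returns (picture, depth): 480x640x3 uint8, blue, green, red; 480x640 float32, mm along the optical axis (not along the pixel's ray), 0 where there is no reading.
- viewer.camera_model(name): a dict with "mtx" (3x3 intrinsics, pixels), "dist" ([k1, k2, p1, p2, k3] as OpenCV has them; the pictures are not rectified), "extrinsics" (4x4, takes a point from camera to world coordinates). Camera axes: x right, y up, looking along -z (the intrinsics and any distortion apply to the point x, -y, -z); pixel columns grow to the right and rows downward; lengths in mm; the calibration is good to about 2 mm. A picture is of the moment at which its call begins: read the wrist's pose just before it. camera_model takes no time and is no camera call; for the wrist camera it gives the pose at the moment of the call.
- order.close_job(): hands the job in, once; it reports no verdict.
The state is a dict: "clock": time; "qpos": joint angles; "joint_velocities": joint speeds; "effort": joint torques, N m; "tool_pos": TCP position; "ee_rot": TCP orientation; "force": force on the tool from outside, world axes, zero at the start; "torque": the same for the moment, N m; "finger_gap": opening from 0.0 (shut) to 1.0 (fully open).
Only numpy, scipy, OpenCV 4.12 (cv2) and the standard library are available. Lean on these libraries where they do the work, as an engineer would, in place of code of your own. Each camera call takes 0.05 s, during which the arm holds its last target.

## Working session

There is one attempt and no reset: what is moved stays moved. The work goes in short steps, Python scripts to look and compute and a shell command to move; the robot and the scene stay as the last step left them, time stands still between calls to the robot, and variables do not carry over. Pictures are saved under pics/ and viewed, and the job is handed in when it is done.

```bash
mkdir -p pics; ls; python3 - <<'E'
from station import arm, viewer
import cv2, numpy as np
np.set_printoptions(precision=3,suppress=True)
print(arm.get_obs())
for n in ("side","top"):
    im,d=viewer.get_image(n); cv2.imwrite(f"pics/{n}0.png",im); np.savez(f"pics/{n}0.npz",im=im,d=d)
    m=viewer.camera_model(n); print(n,m)
E
```

```text
pics
{'clock': 0.0, 'qpos': array([-1.291,  0.354,  1.634, -0.   ,  1.155, -0.002]), 'joint_velocities': array([-0.   ,  0.001,  0.   ,  0.   , -0.   , -0.001]), 'effort': array([  0.   , -59.384, -33.421,   0.07 ,   0.023,  -0.   ]), 'tool_pos': array([ 173.677, -599.866,  213.871]), 'ee_rot': array([-0.099, -0.7  , -0.1  ,  0.7  ]), 'force': array([ 0.118, -0.421, -0.182]), 'torque': array([ 0.017, -0.021,  0.004]), 'finger_gap': 1.0031519167483893}
side {'mtx': array([[546.103,   0.   , 319.195],
       [  0.   , 546.103, 232.31 ],
       [  0.   ,   0.   ,   1.   ]]), 'dist': array([-0.034,  0.   ,  0.   ,  0.   ,  0.   ]), 'extrinsics': array([[   0.964,   -0.253,    0.081,  583.633],
       [   0.265,    0.916,   -0.302, -375.92 ],
       [   0.002,    0.313,    0.95 , 1578.72 ],
       [   0.   ,    0.   ,    0.   ,    1.   ]])}
top {'mtx': array([[520.935,   0.   , 324.577],
       [  0.   , 520.935, 240.596],
       [  0.   ,   0.   ,   1.   ]]), 'dist': array([-0.138,  0.   ,  0.   ,  0.   ,  0.   ]), 'extrinsics': array([[  -0.02 ,    0.997,   -0.072,  389.775],
       [  -1.   ,   -0.02 ,    0.001,   70.917],
       [  -0.001,    0.072,    0.997, 1375.615],
       [   0.   ,    0.   ,    0.   ,    1.   ]])}
```

View pics/side0.png

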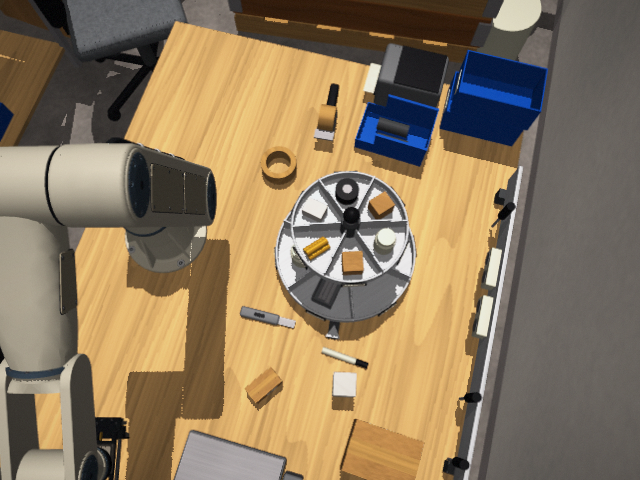

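View pics/top0.png

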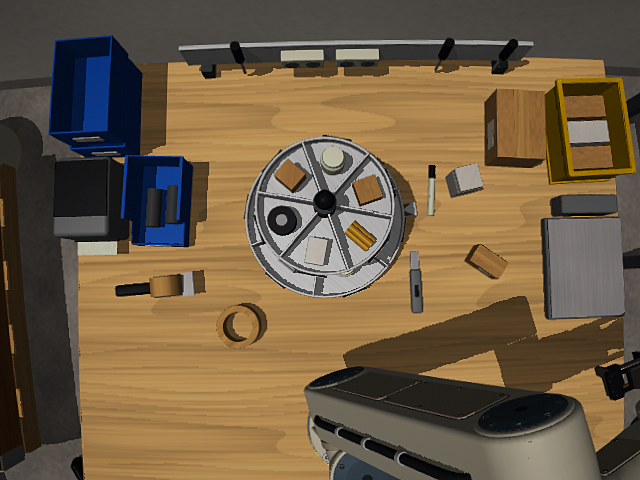

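The side picture shows the stand at about (350,225), the pointer at (333,328), the carton at (264,387) and the tall box at (344,384). The top picture shows the post at (324,200), the pointer at (411,208) and the carton at (487,261). Next I'll turn these into positions.

```bash
cat > h.py <<'E'
import numpy as np, cv2
from scipy.spatial.transform import Rotation as R
np.set_printoptions(precision=2,suppress=True,linewidth=150)
def cloud(m,d):
    h,w=d.shape; u,v=np.meshgrid(np.arange(w),np.arange(h))
    p=cv2.undistortPoints(np.stack([u,v],-1).reshape(-1,1,2).astype(float),m["mtx"],m["dist"]).reshape(h,w,2)
    c=np.stack([p[...,0]*d,-p[...,1]*d,-d],-1)
    E=m["extrinsics"]; return c@E[:3,:3].T+E[:3,3]
def proj(m,P):
    P=np.atleast_2d(np.asarray(P,float)); E=m["extrinsics"]
    c=(P-E[:3,3])@E[:3,:3]; c=c*[1,-1,-1]
    return cv2.projectPoints(c,np.zeros(3),np.zeros(3),m["mtx"],np.array(m["dist"]))[0].reshape(-1,2)
def rays(m,uv,z):
    p=cv2.undistortPoints(np.array(uv,float).reshape(-1,1,2),m["mtx"],m["dist"]).reshape(-1,2)
    E=m["extrinsics"]; r=np.c_[p[:,0],-p[:,1],-np.ones(len(p))]@E[:3,:3].T
    return E[:3,3]+r*((z-E[2,3])/r[:,2])[:,None]
E
python3 - <<'E'
from h import *
from station import viewer
for n in ("side","top"):
    z=np.load(f"pics/{n}0.npz"); m=viewer.camera_model(n); W=cloud(m,z["d"]); ok=z["d"]>0
    print(n, "valid",ok.mean(),"camera pos",m["extrinsics"][:3,3])
    # upper tray floor & post
    near=(W[...,0]>300)&(W[...,0]<900)&(W[...,1]>-250)&(W[...,1]<350)&ok
    hi=W[near][:,2]; hh=np.histogram(hi,bins=np.arange(-10,420,5)); print([(int(b),int(c)) for c,b in zip(*hh) if c>60])
    top=W[near&(W[...,2]>375)&(W[...,2]<400)]; print("post top",top.mean(0) if len(top) else None,len(top))
    # carton
    sel=near&0
    for name,(u0,u1,v0,v1) in dict(side=dict(carton=(235,300,360,412),tall=(325,365,368,412)),top=dict(carton=(462,512,238,284),tall=(442,488,160,200)))[n].items():
        s=np.zeros_like(ok);s[v0:v1,u0:u1]=1;s&=ok
        P=W[s]; zz=P[:,2]; lo,h2=((50,68) if name=="carton" else (100,118)); Q=P[(zz>lo)&(zz<h2)]
        r=cv2.minAreaRect(Q[:,:2].astype(np.float32)); print(name,len(Q),np.median(Q[:,2]),r, "bench",np.median(zz[zz<15]))
E
```

```text
side valid 0.9961588541666667 camera pos [ 583.63 -375.92 1578.72]
[(-10, 2272), (-5, 9611), (0, 8226), (5, 1511), (10, 394), (15, 365), (20, 145), (30, 573), (35, 1991), (40, 1203), (45, 318), (50, 215), (55, 188), (60, 174), (65, 190), (70, 347), (75, 304), (80, 82), (85, 79), (100, 87), (260, 391), (265, 2620), (270, 1466), (275, 404), (280, 451), (285, 418), (290, 461), (295, 704), (300, 1182), (305, 714), (310, 370), (315, 444), (320, 369), (325, 134), (335, 259), (340, 90), (380, 66), (385, 65)]
post top [541.7   67.04 383.8 ] 198
carton 646 60.3290869753414 ((421.0080261230469, -347.3455505371094), (91.54729461669922, 50.80333709716797), 56.056480407714844) bench -0.08271393405573235
tall 547 110.07114023878853 ((631.1663818359375, -289.9375305175781), (60.10363006591797, 58.919281005859375), 14.365555763244629) bench -0.22543310144078532
top valid 0.9961686197916667 camera pos [ 389.77   70.92 1375.61]
[(-10, 1912), (-5, 14462), (0, 10449), (5, 855), (10, 392), (15, 495), (20, 103), (30, 397), (35, 1985), (40, 852), (45, 192), (50, 126), (60, 101), (65, 133), (70, 455), (75, 362), (100, 89), (260, 455), (265, 6097), (270, 1779), (275, 276), (280, 398), (285, 317), (290, 407), (295, 841), (300, 1763), (305, 808), (310, 355), (315, 603), (320, 456), (325, 164), (335, 366), (340, 90), (380, 112), (385, 106)]
post top [541.99  69.54 383.77] 289
carton 716 59.342524021028 ((423.7392578125, -349.0937805175781), (93.61339569091797, 52.53445053100586), 55.235015869140625) bench -0.37435603085509683
tall 585 109.37065522749708 ((633.7374267578125, -292.7037353515625), (61.238441467285156, 62.32404327392578), 12.981643676757812) bench -0.26557235265715917
```

```bash
python3 - <<'E'
from h import *
from station import viewer
for n,c0 in (("side",[541.8,67.5]),("top",[542,69.5])):
    z=np.load(f"pics/{n}0.npz"); m=viewer.camera_model(n); W=cloud(m,z["d"]); ok=z["d"]>0
    r=np.hypot(W[...,0]-c0[0],W[...,1]-c0[1])
    s=ok&(W[...,2]>70)&(W[...,2]<80)&(r>190)&(r<212)
    P=W[s][:,:2]
    from scipy.optimize import least_squares
    f=least_squares(lambda q:np.hypot(P[:,0]-q[0],P[:,1]-q[1])-q[2],[*c0,199],loss="soft_l1"); print(n,"lip fit",f.x,len(P))
    u=proj(m,[[542+195*np.cos(a)*0,68,390] for a in [0]]); print(u)
im=np.load("pics/side0.npz")["im"][150:350,260:430]; cv2.imwrite("pics/side0z.png",cv2.resize(im,None,fx=3.5,fy=3,interpolation=cv2.INTER_CUBIC)[:600])
im=np.load("pics/top0.npz")["im"][120:310,230:430]; cv2.imwrite("pics/top0z.png",cv2.resize(im,None,fx=3,fy=3,interpolation=cv2.INTER_CUBIC))
E
```

```text
side lip fit [541.94  69.58 198.01] 526
[[351.76 212.95]]
top lip fit [544.16  69.35 198.76] 802
[[324.96 198.36]]
```

View pics/side0z.png

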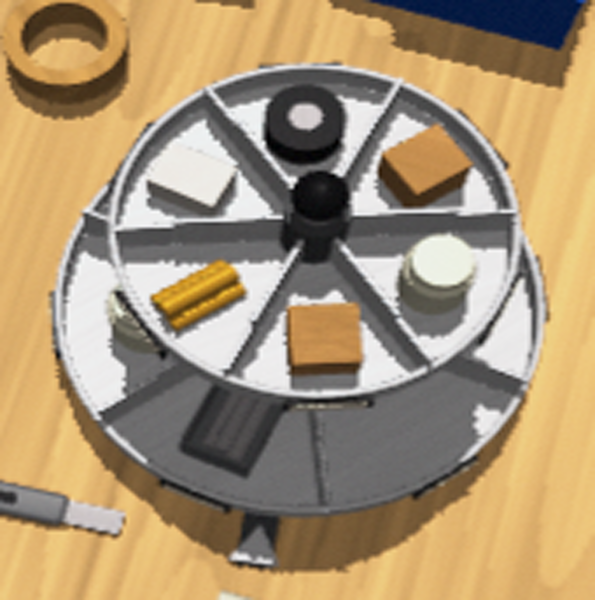

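View pics/top0z.png

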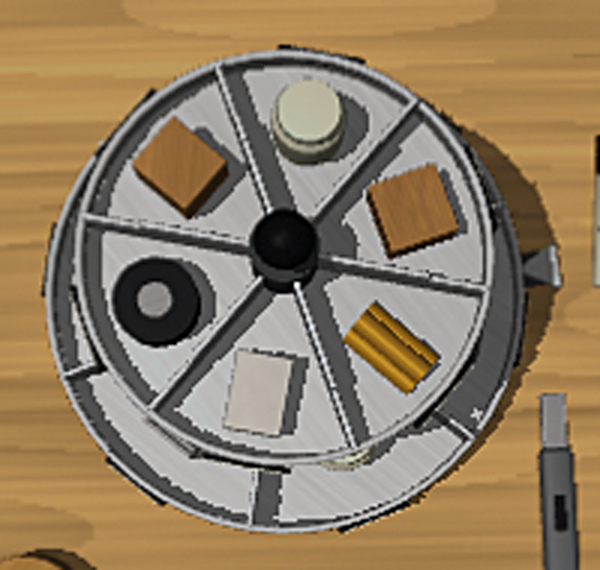

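The side zoom shows dividers at about (150,390), (320,460) and (500,370). Dark stock sits in the front-left compartment, and the front-right one looks empty. I'll check this with a map of floor and item heights over the lower tray.

```bash
python3 - <<'E'
from h import *
from station import viewer
c=np.array([543,69.3])
out=[]
for n in ("side","top"):
    z=np.load(f"pics/{n}0.npz"); m=viewer.camera_model(n); W=cloud(m,z["d"]); ok=z["d"]>0
    img=np.zeros((500,500,3),np.uint8)
    s=ok&(W[...,2]<200)&(np.hypot(W[...,0]-c[0],W[...,1]-c[1])<250)
    P=W[s]; col=z["im"][s]
    for p,k in zip(P,col):
        x=int(250+(p[0]-c[0]));y=int(250-(p[1]-c[1]))
        cv2.circle(img,(x,y),1,[int(t) for t in k],-1)
    for r in (135,165,200): cv2.circle(img,(250,250),r,(0,255,255),1)
    out.append(img[:, :395] if 0 else img)
    # high points dividers 95..112, r>145
    for lo,hi in ((95,112),):
        q=P[(P[:,2]>lo)&(P[:,2]<hi)]; d=q[:,:2]-c; r=np.hypot(*d.T); a=np.degrees(np.arctan2(d[:,1],d[:,0])); k=(r>142)&(r<198)
        print(n,np.histogram(a[k],bins=np.arange(-180,181,5))[0])
    # pointer: z 8..22 r 200..250
    q=P[(P[:,2]>10)&(P[:,2]<24)]; d=q[:,:2]-c; r=np.hypot(*d.T);k=(r>204)&(r<249);a=np.degrees(np.arctan2(d[:,1],d[:,0]));print("tongue",len(a[k]),np.median(a[k]),a[k].min(),a[k].max(),r[k].max())
cv2.imwrite("pics/map0.png",cv2.resize(np.hstack(out),(800,400)))
E
```

```text
side [ 0  0  2  4  8 18  2  0  0 17 25  0  0  1  0  0  0  0  0  0  0 19 14  0  0  0  0  0  0  0  0  0  0 15 31  0  0  0  0  0  0  0  0  0  0  0  0  0  0
  0  0  0  0  0  0  0  0  0  0  0  0  0  0  0  0  0  0  0  0  5 12  0]
tongue 122 -84.17234109620784 -143.41513787980438 167.2452118941778 248.87309936347063
top [ 0  0 10 11  8  8  0  0  0  5 23  0  0  0  0  0  0  0  0  0  0  2  9  0  0  0  0  0  0  0  0  0  0  0  0  0  0  0  0  0  0  0  0  0  0  0  2  0  0
  0  0  0  0  0  0  0  0  7 17  0  0  0  3  5 10 15  0  0  0  8 24  0]
tongue 122 -83.78365729531731 -114.9257061881441 55.31061309596046 248.99638440488795
```

View pics/map0.png

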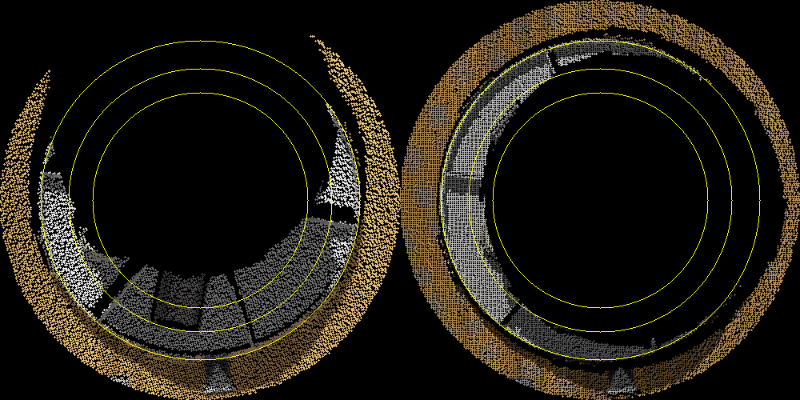

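```bash
python3 - <<'E'
from h import *
a=np.load("pics/side0.npz")["im"][300:345,300:360]; b=np.load("pics/top0.npz")["im"][190:230,385:425]
a=cv2.resize(a,None,fx=7,fy=7,interpolation=cv2.INTER_CUBIC); b=cv2.resize(b,None,fx=8,fy=8,interpolation=cv2.INTER_CUBIC)
print(a.shape,b.shape)
c=np.zeros((330,750,3),np.uint8); c[:a.shape[0],:a.shape[1]]=a; c[:b.shape[0],425:425+b.shape[1]]=b; cv2.imwrite("pics/tongue0.png",c)
E
```

```text
(315, 420, 3) (320, 320, 3)
```

View pics/tongue0.png

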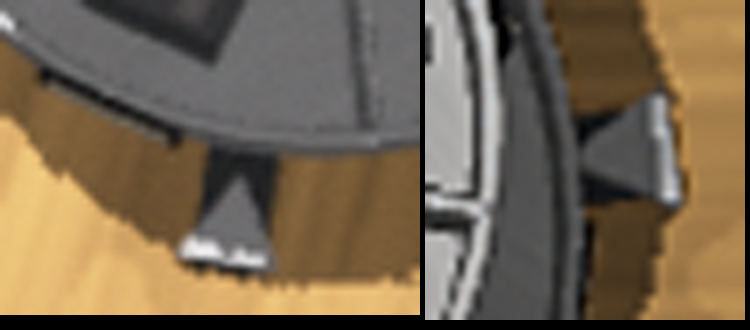

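```bash
python3 - <<'E'
from h import *
from station import viewer
c=np.array([543,69.3])
for n,uv in (("side",[(334.3,325.4),(325.7,336.9),(338.6,337.4)]),("top",[(404.6,210),(414.6,201.9),(416.9,215.6)])):
    m=viewer.camera_model(n); P=rays(m,uv,16); d=P[:,:2]-c
    print(n,P,np.hypot(*d.T),np.degrees(np.arctan2(d[:,1],d[:,0])), "mid", (P[1]+P[2])/2, np.degrees(np.arctan2(*((P[1]+P[2])/2-[*c,0])[[1,0]])))
    z=np.load(f"pics/{n}0.npz"); W=cloud(m,z["d"]); ok=z["d"]>0
    P=W[ok&(W[...,2]>98)&(W[...,2]<110)]; d=P[:,:2]-c; r=np.hypot(*d.T); a=np.degrees(np.arctan2(d[:,1],d[:,0])); k=(r>142)&(r<196)
    for a0 in (-130,-70,-10,50,110,170):
        e=(a-a0+180)%360-180; s=k&(abs(e)<5)
        if s.sum()>5: print(a0,s.sum(),np.median(e[s]),r[s].min(),r[s].max(), "z",np.median(P[s,2]))
from station import arm
o=arm.get_obs(); q=o["ee_rot"]; print("Rtool",R.from_quat([q[1],q[2],q[3],q[0]]).as_matrix())
mw=viewer.camera_model("wrist"); print(mw)
E
```

```text
side [[ 565.49 -137.05   16.  ]
 [ 550.35 -175.02   16.  ]
 [ 586.   -166.67   16.  ]] [207.57 244.43 239.86] [-83.78 -88.28 -79.67] mid [ 568.18 -170.85   16.  ] -84.01523029035481
-130 38 0.173648696462692 144.49043064602148 195.0754556742896 z 103.64875893489148
-70 28 0.0045195286855772565 144.03527300019223 192.80783526688793 z 105.39975728021068
-10 29 0.3522270811517956 143.06486161335098 194.7553373698708 z 103.9326583714494
170 15 0.265647530948911 175.85112054547065 195.69950451330908 z 102.20786637483548
top [[ 564.91 -142.51   16.  ]
 [ 586.02 -169.86   16.  ]
 [ 549.46 -174.69   16.  ]] [212.94 243.   244.07] [-84.1  -79.8  -88.48] mid [ 567.74 -172.27   16.  ] -84.15259279958632
-130 26 0.4689455411209593 160.4613134009907 195.13226467788428 z 103.72117871625824
-70 8 0.5668823315509286 185.842467790857 193.22113153632606 z 103.70758426598945
110 21 0.17908938232773153 168.84578835922443 195.8437161068451 z 103.38338733362116
170 30 0.3710031669020992 151.49486723679667 195.79107743581577 z 103.81743336883176
Rtool [[-0.    0.28 -0.96]
 [ 0.   -0.96 -0.28]
 [-1.   -0.    0.  ]]
{'mtx': array([[414.81,   0.  , 314.24],
       [  0.  , 414.81, 243.  ],
       [  0.  ,   0.  ,   1.  ]]), 'dist': array([-0.04,  0.  ,  0.  ,  0.  ,  0.  ]), 'extrinsics': array([[   0.28,    0.93,    0.24,  239.49],
       [  -0.96,    0.27,    0.07, -581.15],
       [  -0.  ,   -0.25,    0.97,  384.38],
       [   0.  ,    0.  ,    0.  ,    1.  ]])}
```

The pointer is at −84.1° about the axis (543, 69), and the dividers are at −69.8° + 60°k. The empty compartment is probably centred at −39.8°, which makes the tier angle about 0.77 rad. My plan is to grip the −70° divider lightly with the tool slanted 40° outward, then turn the tray about −44°.

```bash
cat >> h.py <<'E'
C=np.array([543,69.3])
def obs():
    from station import arm
    o=arm.get_obs(); q=o["ee_rot"]; return o,np.array(o["tool_pos"]),R.from_quat([q[1],q[2],q[3],q[0]]).as_matrix()
def Rot(ang,th):   # outward azimuth ang (deg), slant th (deg): approach, y=tangent ccw
    a=np.radians(ang); t=np.radians(th); o=np.array([np.cos(a),np.sin(a),0])
    x=-o*np.sin(t)-np.array([0,0,np.cos(t)]); y=np.array([-o[1],o[0],0]); return np.c_[x,y,np.cross(x,y)]
def tcp_from_grasp(g,Rm): return np.asarray(g,float)+19*Rm[:,0]
def rel(p1,R1,p0=None,R0=None):
    if p0 is None: _,p0,R0=obs()
    return np.r_[R0.T@(p1-p0), R.from_matrix(R0.T@R1).as_rotvec()]
def polar(ang,r,z,c=C): a=np.radians(ang); return np.array([c[0]+r*np.cos(a),c[1]+r*np.sin(a),z])
E
python3 - <<'E'
from h import *
Rm=Rot(-69.8,40); T=tcp_from_grasp(polar(-69.8,178,97),Rm); pre=T-Rm[:,0]*110
o,p,R0=obs(); print("T",T,"pre",pre,"now",p)
v=rel(pre,Rm); print(v, "rotdeg",np.degrees(np.linalg.norm(v[3:])),"dist",np.linalg.norm(v[:3]))
E
```

```text
T [600.25 -86.29  82.45] pre [ 624.66 -152.65  166.71] now [ 173.67 -599.95  213.97]
[  47.62 -304.2  -557.58   -1.57    0.53   -0.57] rotdeg 100.3138081805427 dist 636.9488247885587
```

```bash
python3 -m inch '[{"dx":-10,"dy":-300,"dz":-540,"rx":-1.57,"ry":0.53,"rz":-0.57,"grip":0.1},{"dx":-10,"dy":-300,"dz":-540,"rx":-1.57,"ry":0.53,"rz":-0.57,"grip":0.1},{"dx":-10,"dy":-300,"dz":-540,"rx":-1.57,"ry":0.53,"rz":-0.57,"grip":0.1},{"dx":-10,"dy":-300,"dz":-540,"rx":-1.57,"ry":0.53,"rz":-0.57,"grip":0.1},{"dx":-10,"dy":-300,"dz":-540,"rx":-1.57,"ry":0.53,"rz":-0.57,"grip":0.1},{"dx":-10,"dy":-300,"dz":-540,"rx":-1.57,"ry":0.53,"rz":-0.57,"grip":0.1},{"dx":-10,"dy":-300,"dz":-540,"rx":-1.57,"ry":0.53,"rz":-0.57,"grip":0.1},{"dx":-10,"dy":-300,"dz":-540,"rx":-1.57,"ry":0.53,"rz":-0.57,"grip":0.1}]' 8
python3 - <<'E'
from h import *
Rm=Rot(-69.8,40); T=tcp_from_grasp(polar(-69.8,178,97),Rm); pre=T-Rm[:,0]*110
o,p,R0=obs(); print(o["qpos"],p, rel(pre,Rm))
E
```

```text
clock: 1.1
tool_pos: [527.1, -244.3, 222.5]
ee_rot: [0.325, 0.573, 0.678, -0.327]
force: [0.2, 0.1, 0.2]
finger_gap: 0.45
[-0.66  0.56  1.44  0.37  1.64 -0.84] [ 527.1  -244.3   222.48] [ 84.19 112.33 -36.38  -0.22   0.08  -0.08]
```

```bash
python3 -m inch '[{"dx":42,"dy":56,"dz":-18,"rx":-0.11,"ry":0.04,"rz":-0.04},{"dx":84,"dy":112,"dz":-36,"rx":-0.22,"ry":0.08,"rz":-0.08},{"dx":84,"dy":112,"dz":-36,"rx":-0.22,"ry":0.08,"rz":-0.08},{"dx":84,"dy":112,"dz":-36,"rx":-0.22,"ry":0.08,"rz":-0.08}]'
python3 - <<'E'
from h import *
from station import viewer
Rm=Rot(-69.8,40); T=tcp_from_grasp(polar(-69.8,178,97),Rm); pre=T-Rm[:,0]*110
o,p,R0=obs(); print(o["qpos"],p, rel(pre,Rm))
m=viewer.camera_model("wrist"); im,d=viewer.get_image("wrist"); cv2.imwrite("pics/w1.png",im); np.savez("pics/w1.npz",im=im,d=d,**m); print(m["extrinsics"][:3,3])
E
```

```text
[-0.66  0.56  1.44  0.37  1.64 -0.84] [ 527.1  -244.3   222.48] [ 84.19 112.33 -36.38  -0.22   0.08  -0.08]
[ 543.8  -283.63  401.61]invalid input
```

View pics/w1.png

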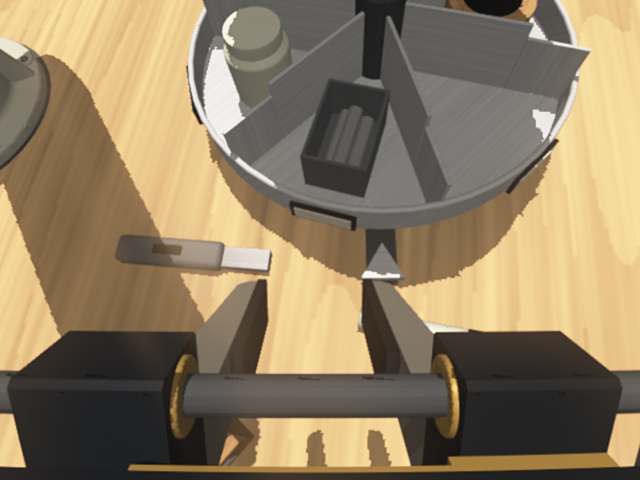

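The wrist view shows the compartment anticlockwise of the pointer, around (480,140), to be empty. Its neighbours hold stock: a dark bin at (345,140) and a black roll at (490,5). The call was refused because it had no grip value, so I'll repeat it with one.

```bash
python3 -m inch '[{"dx":42,"dy":56,"dz":-18,"rx":-0.11,"ry":0.04,"rz":-0.04,"grip":0.1},{"dx":84,"dy":112,"dz":-36,"rx":-0.22,"ry":0.08,"rz":-0.08,"grip":0.1},{"dx":84,"dy":112,"dz":-36,"rx":-0.22,"ry":0.08,"rz":-0.08,"grip":0.1},{"dx":84,"dy":112,"dz":-36,"rx":-0.22,"ry":0.08,"rz":-0.08,"grip":0.1}]'
python3 - <<'E'
from h import *
from station import viewer
Rm=Rot(-69.8,40); T=tcp_from_grasp(polar(-69.8,178,97),Rm); pre=T-Rm[:,0]*110
o,p,R0=obs(); print(o["qpos"],p, rel(pre,Rm),rel(T,Rm))
m=viewer.camera_model("wrist"); im,d=viewer.get_image("wrist"); cv2.imwrite("pics/w2.png",im); np.savez("pics/w2.npz",im=im,d=d,**m); print(m["extrinsics"][:3,3])
W=cloud(m,d); ok=d>0
P=W[ok&(W[...,2]>98)&(W[...,2]<110)]; dd=P[:,:2]-C; r=np.hypot(*dd.T); a=np.degrees(np.arctan2(dd[:,1],dd[:,0])); k=(r>142)&(r<196)
for a0 in (-130,-70,-10):
    s=k&(abs(a-a0)<5); print(a0,s.sum(),np.median(a[s]) if s.any() else 0)
E
```

```text
clock: 1.65
tool_pos: [623.4, -154.3, 165.6]
ee_rot: [0.344, 0.52, 0.743, -0.243]
force: [-1.3, -0.1, 0.3]
finger_gap: 0.448
[-0.49  0.74  1.3   0.45  1.66 -0.93] [ 623.45 -154.33  165.58] [-0.12  1.71 -1.62 -0.01 -0.    0.  ] [109.88   1.75  -1.33  -0.01  -0.     0.  ]
[ 642.01 -207.49  340.91]
-130 824 -130.02719392319813
-70 468 -70.28154148094129
-10 786 -9.998083555942838
```

View pics/w2.png

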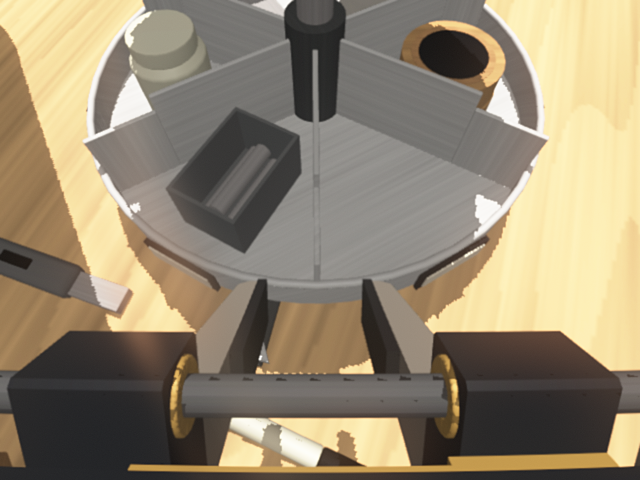

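The divider at column 317 sits centred between the fingers at columns 265 and 365. The empty compartment is on the right. I'll advance along the tool axis, then close lightly.

```bash
python3 -m inch '[{"dx":35,"dy":1,"dz":0,"rx":-0.01,"grip":0.1},{"dx":70,"dy":1,"dz":-1,"rx":-0.01,"grip":0.1},{"dx":90,"dy":1,"dz":-1,"rx":-0.01,"grip":0.1},{"dx":105,"dy":1,"dz":-1,"rx":-0.01,"grip":0.1},{"dx":110,"dy":1,"dz":-1,"rx":-0.01,"grip":0.1},{"dx":110,"dy":1,"dz":-1,"rx":-0.01,"grip":0.1}]' 6
python3 - <<'E'
from h import *
from station import viewer
o,p,R0=obs(); print(o["qpos"],p,o["force"])
im,d=viewer.get_image("wrist"); cv2.imwrite("pics/w3.png",im)
E
```

```text
[-0.49  0.73  1.3   0.45  1.66 -0.93] [ 623.11 -155.49  166.6 ] [ 0.34 -0.12  0.88]invalid input
```

View pics/w3.png

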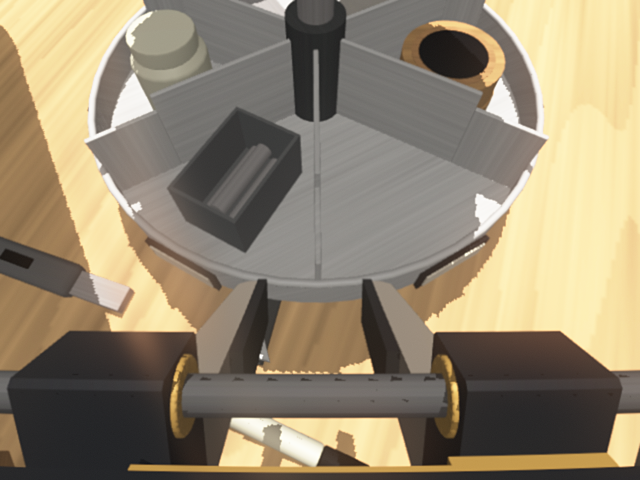

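Refused again: every row needs all seven keys.

```bash
python3 -m inch '[{"dx":35,"dy":1,"dz":0,"rx":-0.01,"ry":0,"rz":0,"grip":0.1},{"dx":70,"dy":1,"dz":-1,"rx":-0.01,"ry":0,"rz":0,"grip":0.1},{"dx":90,"dy":1,"dz":-1,"rx":-0.01,"ry":0,"rz":0,"grip":0.1},{"dx":105,"dy":1,"dz":-1,"rx":-0.01,"ry":0,"rz":0,"grip":0.1},{"dx":111,"dy":1,"dz":-1,"rx":-0.01,"ry":0,"rz":0,"grip":0.1},{"dx":111,"dy":1,"dz":-1,"rx":-0.01,"ry":0,"rz":0,"grip":0.1}]' 6
python3 - <<'E'
from h import *
from station import viewer
o,p,R0=obs(); print(o["qpos"],p,o["force"])
Rm=Rot(-69.8,40); T=tcp_from_grasp(polar(-69.8,178,97),Rm);print(rel(T,Rm))
im,d=viewer.get_image("wrist"); cv2.imwrite("pics/w3b.png",im)
E
```

```text
clock: 2.5
tool_pos: [600.1, -87.1, 82.6]
ee_rot: [0.348, 0.518, 0.744, -0.239]
force: [0.1, -0.6, -0.2]
finger_gap: 0.448
[-0.42  0.76  1.47  0.48  1.46 -0.97] [600.13 -87.08  82.56] [ 0.08 -0.56 -0.18]
[ 0.54  0.38 -0.46  0.01 -0.   -0.  ]
```

View pics/w3b.png

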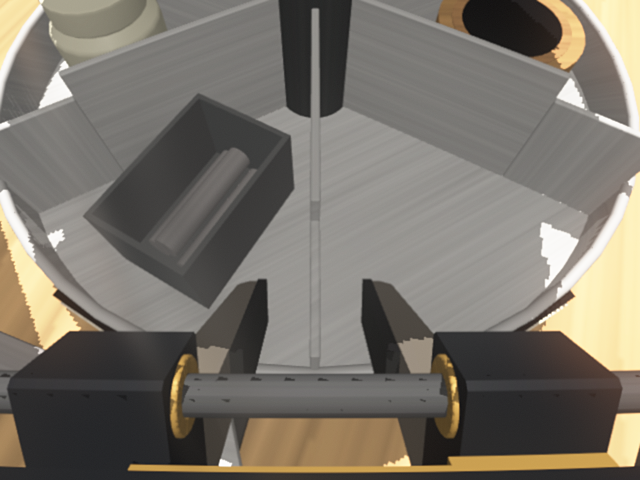

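The fingers straddle the divider at column 315 and clear the dark bin. Closing.

```bash
python3 -m inch '[{"dx":0,"dy":0,"dz":0,"rx":0,"ry":0,"rz":0,"grip":1},{"dx":0,"dy":0,"dz":0,"rx":0,"ry":0,"rz":0,"grip":1},{"dx":0,"dy":0,"dz":0,"rx":0,"ry":0,"rz":0,"grip":1},{"dx":0,"dy":0,"dz":0,"rx":0,"ry":0,"rz":0,"grip":1},{"dx":0,"dy":0,"dz":0,"rx":0,"ry":0,"rz":0,"grip":1},{"dx":0,"dy":0,"dz":0,"rx":0,"ry":0,"rz":0,"grip":1}]' 6
cat >> h.py <<'E'
def arc(degs,c=C):
    """rows: rotate present tool pose about vertical axis through c by degs"""
    _,p,R0=obs()
    for g in degs:
        Q=R.from_euler("z",g,degrees=True).as_matrix(); p1=np.r_[c,0]+Q@(p-np.r_[c,0]); print(g,np.round(rel(p1,Q@R0,p,R0),3))
E
python3 - <<'E'
from h import *
arc([-0.3,-1,-2,-3.2,-4.5,-6,-7.5,-9]); o,p,_=obs(); d=p[:2]-C; print(np.degrees(np.arctan2(d[1],d[0])),np.hypot(*d))
E
```

```text
clock: 3.3
tool_pos: [600.0, -86.8, 82.4]
ee_rot: [0.348, 0.518, 0.744, -0.239]
force: [-0.3, -1.3, 0.1]
finger_gap: 0.043
-0.3 [ 0.   -0.87 -0.01  0.   -0.    0.  ]
-1 [ 0.02 -2.9  -0.04  0.01 -0.    0.01]
-2 [ 0.07 -5.8  -0.12  0.03 -0.    0.02]
-3.2 [ 0.17 -9.28 -0.27  0.04 -0.    0.04]
-4.5 [  0.33 -13.04  -0.49   0.06  -0.     0.05]
-6 [  0.59 -17.36  -0.83   0.08  -0.     0.07]
-7.5 [  0.92 -21.68  -1.25   0.1   -0.     0.08]
-9 [  1.32 -25.98  -1.76   0.12  -0.     0.1 ]
-69.95680668662733 166.18788733796353
```

```bash
python3 -m inch '[{"dx":0,"dy":-0.9,"dz":0,"rx":0.004,"ry":0,"rz":0.003,"grip":1},{"dx":0,"dy":-2.9,"dz":0,"rx":0.013,"ry":0,"rz":0.011,"grip":1},{"dx":0.1,"dy":-5.8,"dz":-0.1,"rx":0.027,"ry":0,"rz":0.022,"grip":1},{"dx":0.2,"dy":-9.3,"dz":-0.3,"rx":0.043,"ry":0,"rz":0.036,"grip":1},{"dx":0.3,"dy":-13,"dz":-0.5,"rx":0.06,"ry":0,"rz":0.05,"grip":1},{"dx":0.6,"dy":-17.4,"dz":-0.8,"rx":0.08,"ry":0,"rz":0.067,"grip":1},{"dx":0.9,"dy":-21.7,"dz":-1.3,"rx":0.1,"ry":0,"rz":0.084,"grip":1},{"dx":1.3,"dy":-26,"dz":-1.8,"rx":0.12,"ry":0,"rz":0.101,"grip":1}]'
python3 - <<'E'
from h import *
o,p,R0=obs(); d=p[:2]-C; print(np.degrees(np.arctan2(d[1],d[0])),np.hypot(*d),p,o["qpos"],o["force"],o["torque"],o["finger_gap"])
x=R0[:,0];print("tool az",np.degrees(np.arctan2(-x[1],-x[0])))
arc([-1.5,-3,-4.5,-6,-7.5,-9,-10.5,-12])
E
```

```text
clock: 4.3
tool_pos: [574.5, -94.0, 82.4]
ee_rot: [0.327, 0.576, 0.701, -0.266]
force: [1.9, -2.1, 0.5]
finger_gap: 0.041
-79.0945991524237 166.30588759337087 [574.46 -94.    82.35] [-0.48  0.7   1.6   0.54  1.36 -0.94] [ 1.85 -2.11  0.47] [-0.46 -0.2  -0.11] 0.041457799131630585
tool az -79.02640149886587
-1.5 [ 0.04 -4.35 -0.08  0.02 -0.    0.02]
-3 [ 0.15 -8.7  -0.25  0.04 -0.    0.03]
-4.5 [  0.34 -13.04  -0.5    0.06  -0.     0.05]
-6 [  0.6  -17.38  -0.84   0.08  -0.     0.07]
-7.5 [  0.93 -21.7   -1.27   0.1   -0.     0.08]
-9 [  1.34 -26.    -1.78   0.12  -0.     0.1 ]
-10.5 [  1.82 -30.29  -2.38   0.14  -0.     0.12]
-12 [  2.37 -34.55  -3.06   0.16  -0.     0.14]
```

```bash
python3 -m inch '[{"dx":0,"dy":-4.4,"dz":-0.1,"rx":0.02,"ry":0,"rz":0.017,"grip":1},{"dx":0.2,"dy":-8.7,"dz":-0.3,"rx":0.04,"ry":0,"rz":0.034,"grip":1},{"dx":0.3,"dy":-13,"dz":-0.5,"rx":0.06,"ry":0,"rz":0.05,"grip":1},{"dx":0.6,"dy":-17.4,"dz":-0.8,"rx":0.08,"ry":0,"rz":0.067,"grip":1},{"dx":0.9,"dy":-21.7,"dz":-1.3,"rx":0.1,"ry":0,"rz":0.084,"grip":1},{"dx":1.3,"dy":-26,"dz":-1.8,"rx":0.12,"ry":0,"rz":0.101,"grip":1},{"dx":1.8,"dy":-30.3,"dz":-2.4,"rx":0.14,"ry":0,"rz":0.118,"grip":1},{"dx":2.4,"dy":-34.6,"dz":-3.1,"rx":0.16,"ry":0,"rz":0.135,"grip":1}]'
python3 -m inch '[{"dx":0,"dy":-4.4,"dz":-0.1,"rx":0.02,"ry":0,"rz":0.017,"grip":1},{"dx":0.2,"dy":-8.7,"dz":-0.3,"rx":0.04,"ry":0,"rz":0.034,"grip":1},{"dx":0.3,"dy":-13,"dz":-0.5,"rx":0.06,"ry":0,"rz":0.05,"grip":1},{"dx":0.6,"dy":-17.4,"dz":-0.8,"rx":0.08,"ry":0,"rz":0.067,"grip":1},{"dx":0.9,"dy":-21.7,"dz":-1.3,"rx":0.1,"ry":0,"rz":0.084,"grip":1},{"dx":1.3,"dy":-26,"dz":-1.8,"rx":0.12,"ry":0,"rz":0.101,"grip":1},{"dx":1.8,"dy":-30.3,"dz":-2.4,"rx":0.14,"ry":0,"rz":0.118,"grip":1},{"dx":2.4,"dy":-34.6,"dz":-3.1,"rx":0.16,"ry":0,"rz":0.135,"grip":1}]'
python3 - <<'E'
from h import *
o,p,R0=obs(); d=p[:2]-C; A=np.degrees(np.arctan2(d[1],d[0]));print(A,np.hypot(*d),p,o["qpos"],o["force"],o["torque"],o["finger_gap"])
x=R0[:,0];az=np.degrees(np.arctan2(-x[1],-x[0]));print("tool az",az)
t=-114.1-A
arc([-1.5,-3,-4.5,-6,-7.5,-9,t*.95,t])
E
```

```text
clock: 5.3
tool_pos: [539.9, -97.2, 82.3]
ee_rot: [0.298, 0.646, 0.637, -0.298]
force: [0.2, -5.8, 2.3]
finger_gap: 0.046
clock: 6.3
tool_pos: [505.4, -93.2, 82.3]
ee_rot: [0.265, 0.709, 0.566, -0.327]
force: [-2.2, -9.1, 2.4]
finger_gap: 0.044
-103.03268490246438 166.8214350319091 [505.38 -93.22  82.34] [-0.62  0.54  1.93  0.73  1.11 -0.88] [-2.2  -9.14  2.41] [-1.18  0.21  0.09] 0.04421573429235269
tool az -103.04286887314868
-1.5 [ 0.04 -4.37 -0.08  0.02 -0.    0.02]
-3 [ 0.15 -8.73 -0.24  0.04 -0.    0.03]
-4.5 [  0.33 -13.09  -0.49   0.06  -0.     0.05]
-6 [  0.59 -17.43  -0.83   0.08  -0.     0.07]
-7.5 [  0.92 -21.77  -1.26   0.1   -0.     0.08]
-9 [  1.32 -26.08  -1.77   0.12  -0.     0.1 ]
-10.513949342658831 [  1.8  -30.42  -2.38   0.14  -0.     0.12]
-11.067315097535612 [  2.   -32.    -2.62   0.15  -0.     0.12]
```

```bash
python3 -m inch '[{"dx":0,"dy":-4.4,"dz":-0.1,"rx":0.02,"ry":0,"rz":0.017,"grip":1},{"dx":0.2,"dy":-8.7,"dz":-0.2,"rx":0.04,"ry":0,"rz":0.034,"grip":1},{"dx":0.3,"dy":-13,"dz":-0.4,"rx":0.06,"ry":0,"rz":0.05,"grip":1},{"dx":0.5,"dy":-17.4,"dz":-0.7,"rx":0.08,"ry":0,"rz":0.067,"grip":1},{"dx":0.8,"dy":-21.8,"dz":-1,"rx":0.1,"ry":0,"rz":0.084,"grip":1},{"dx":1.1,"dy":-26,"dz":-1.5,"rx":0.12,"ry":0,"rz":0.101,"grip":1},{"dx":1.6,"dy":-29.6,"dz":-2,"rx":0.137,"ry":0,"rz":0.115,"grip":1},{"dx":1.8,"dy":-32,"dz":-2.4,"rx":0.148,"ry":0,"rz":0.124,"grip":1}]'
python3 -m inch '[{"dx":0,"dy":0,"dz":0,"rx":0,"ry":0,"rz":0,"grip":1},{"dx":0,"dy":0,"dz":0,"rx":0,"ry":0,"rz":0,"grip":1}]'
python3 - <<'E'
from h import *
from station import viewer
o,p,R0=obs(); d=p[:2]-C; A=np.degrees(np.arctan2(d[1],d[0]));print(A,np.hypot(*d),p,o["qpos"],o["force"],o["torque"],o["finger_gap"])
for n in ("side","top","wrist"):
    m=viewer.camera_model(n); im,dd=viewer.get_image(n); cv2.imwrite(f"pics/{n}4.png",im); np.savez(f"pics/{n}4.npz",im=im,d=dd,**m)
    W=cloud(m,dd); ok=dd>0
    P=W[ok&(W[...,2]>98)&(W[...,2]<110)]; e=P[:,:2]-C; r=np.hypot(*e.T); a=np.degrees(np.arctan2(e[:,1],e[:,0])); k=(r>142)&(r<196)
    for a0 in (-174.1,-114.1,-54.1,5.9,65.9,125.9):
        q=(a-a0+180)%360-180; s=k&(abs(q)<5)
        if s.sum()>5: print(n,a0,s.sum(),np.median(q[s]))
E
```

```text
clock: 7.3
tool_pos: [474.5, -83.1, 82.3]
ee_rot: [0.231, 0.76, 0.495, -0.351]
force: [-2.8, -6.4, 0.5]
finger_gap: 0.04
clock: 7.55
tool_pos: [474.2, -82.9, 82.3]
ee_rot: [0.231, 0.76, 0.496, -0.351]
force: [-5.2, -8.4, 4.0]
finger_gap: 0.04
-114.32434820608044 166.98379860237088 [474.22 -82.86  82.3 ] [-0.66  0.47  2.09  0.85  0.99 -0.88] [-5.25 -8.37  4.02] [-0.98  0.65  0.22] 0.04037494159716845
side -174.1 27 0.26565047580857026
side -114.1 50 -0.08716327574407501
side -54.1 31 0.21843779956415688
side 5.9 24 0.49589385270823527
top -174.1 36 0.4750047521980605
top -114.1 62 0.8136581498630875
top 65.9 11 0.40475864396324823
top 125.9 30 0.4141016545730878
wrist -174.1 1404 0.5225202118919583
wrist -114.1 2280 -0.49574244920891886
wrist -54.1 1437 -0.6760800828653828
```

View pics/side4.png

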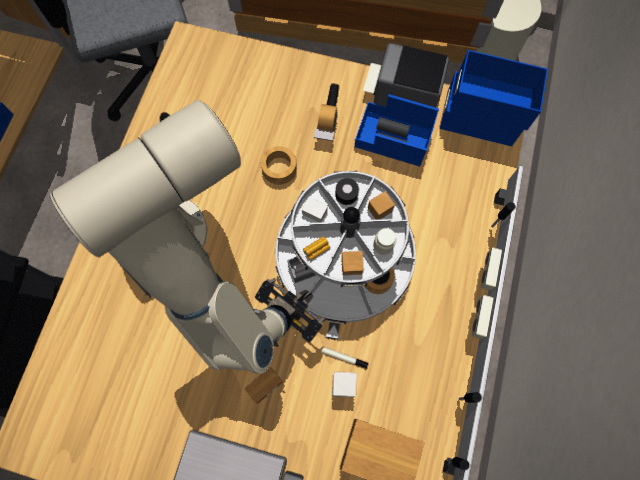

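View pics/wrist4.png

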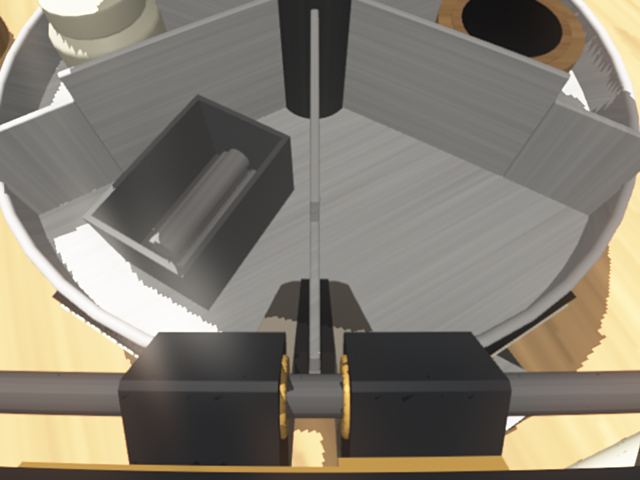

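The tray is turned and the empty compartment faces the pointer. Both pictures show it between the dark bin and the brown roll, with the pointer at side (333,330). Now I'll open and back out along the tool axis.

```bash
python3 -m inch '[{"dx":0,"dy":0,"dz":0,"rx":0,"ry":0,"rz":0,"grip":0.3},{"dx":0,"dy":0,"dz":0,"rx":0,"ry":0,"rz":0,"grip":0.3},{"dx":0,"dy":0,"dz":0,"rx":0,"ry":0,"rz":0,"grip":0.3},{"dx":-20,"dy":0,"dz":0,"rx":0,"ry":0,"rz":0,"grip":0.3},{"dx":-50,"dy":0,"dz":0,"rx":0,"ry":0,"rz":0,"grip":0.3},{"dx":-100,"dy":0,"dz":0,"rx":0,"ry":0,"rz":0,"grip":-1},{"dx":-150,"dy":0,"dz":0,"rx":0,"ry":0,"rz":0,"grip":-1},{"dx":-180,"dy":0,"dz":0,"rx":0,"ry":0,"rz":0,"grip":-1}]'
cat >> h.py <<'E'
def tierfit(m,d,base=-114.1):
    """per-divider line fit of top points -> tray phase with free centre"""
    W=cloud(m,d); ok=d>0
    P=W[ok&(W[...,2]>98)&(W[...,2]<110)][:,:2]; e=P-C; r=np.hypot(*e.T); a=np.degrees(np.arctan2(e[:,1],e[:,0])); k=(r>142)&(r<196)
    A=[];b=[]
    for i in range(6):
        a0=base+60*i; q=(a-a0+180)%360-180; s=k&(abs(q)<5)
        if s.sum()<6: continue
        s&=abs(q-np.median(q[s]))<2
        t=np.radians(a0); n=np.array([-np.sin(t),np.cos(t)]); y=e[s]@n
        A+= [[n[0],n[1],ri] for ri in r[s]]; b+=list(y); print(a0,s.sum(),np.median(q[s]))
    x=np.linalg.lstsq(np.array(A),np.array(b),rcond=None)[0]; print("centre shift",x[:2],"phase",np.degrees(x[2]),"-> divider",base+np.degrees(x[2]))
    return x
E
python3 - <<'E'
from h import *
from station import viewer
o,p,R0=obs(); print(p,o["qpos"],o["force"])
for n in ("side","top","wrist"):
    m=viewer.camera_model(n); im,dd=viewer.get_image(n); cv2.imwrite(f"pics/{n}5.png",im); np.savez(f"pics/{n}5.npz",im=im,d=dd,**m)
    print(n); tierfit(m,dd)
for n in ("side","top"):
    z=np.load(f"pics/{n}0.npz"); print(n,"before"); tierfit(viewer.camera_model(n),z["d"],-69.8)
z=np.load("pics/w2.npz"); print("wrist before"); tierfit({k:z[k] for k in z},z["d"],-69.8)
E
```

```text
clock: 8.7
tool_pos: [427.2, -191.5, 222.4]
ee_rot: [0.232, 0.76, 0.495, -0.351]
force: [1.6, 0.6, -0.7]
finger_gap: 0.654
[ 427.16 -191.45  222.36] [-0.88  0.29  1.92  0.63  1.34 -0.75] [ 1.65  0.62 -0.68]
side
-114.1 30 0.05875868339359158
-54.099999999999994 34 0.07158697914495349
5.900000000000006 24 0.5644280927135128
185.9 27 0.4730013207021102
centre shift [-1.52  0.23] phase 0.49653261267624166 -> divider -113.60346738732375
top
-114.1 23 0.510364440769365
65.9 10 0.39151419932159115
125.9 29 0.39445224621428565
185.9 35 0.5089958095988436
centre shift [0.43 0.12] phase 0.48607402678466655 -> divider -113.61392597321533
wrist
-114.1 284 -0.5648873513596442
-54.099999999999994 478 -0.7020177049657974
5.900000000000006 277 0.4811393717840815
125.9 294 1.6342809350875456
185.9 516 0.6238898847295786
centre shift [-3.68 -0.38] phase 0.5061884774330188 -> divider -113.59381152256698
side before
-69.8 28 -0.1954804713144398
-9.799999999999997 29 0.15222708115180694
170.2 15 0.0656475309489224
230.2 38 -0.026351303537296644
centre shift [-0.89  0.3 ] phase 0.08380720674295362 -> divider -69.71619279325704
top before
-69.8 8 0.36688233155092576
110.2 21 -0.020910617672257104
170.2 30 0.1710031669021106
230.2 26 0.2689455411209849
centre shift [ 0.51 -0.01] phase 0.16844950484241789 -> divider -69.63155049515758
wrist before
-69.8 468 -0.4815414809413028
-9.799999999999997 786 -0.1980835559428442
170.2 24 0.7304732193261714
230.2 824 -0.22719392319811504
centre shift [-2.19 -0.44] phase 0.1757047309302138 -> divider -69.62429526906978
```

View pics/wrist5.png

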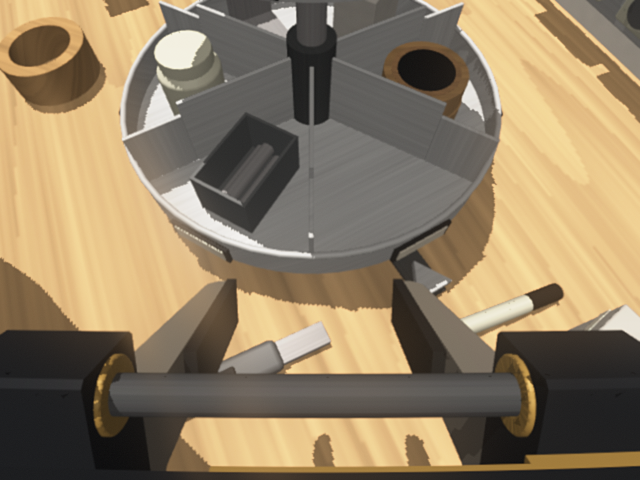

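```bash
python3 - <<'E'
from h import *
z=np.load("pics/wrist5.npz"); im=z["im"][205:305,360:480].copy(); m={k:z[k] for k in z}
im=cv2.resize(im,None,fx=6,fy=6,interpolation=cv2.INTER_CUBIC)
c=C+[-3.7,-.4]
for ang,r,zz,col in ((-83.6,206,16,(0,255,0)),(-83.6,245,16,(0,255,0)),(-83.6,206,55,(0,0,255))):
    u=proj(m,polar(ang,r,zz,c))[0]; print(u); cv2.circle(im,tuple(int(v) for v in (u-[360,205])*6),4,col,-1)
cv2.imwrite("pics/w5z.png",im)
E
```

```text
[413.44 262.19]
[437.   294.22]
[422.89 245.55]
```

View pics/w5z.png

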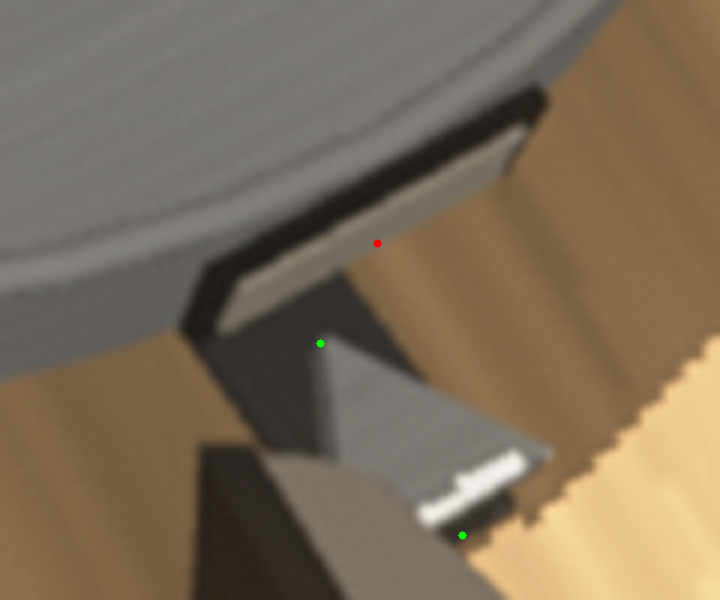

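```bash
python3 - <<'E'
from h import *
u=np.array([np.cos(np.radians(55.6)),np.sin(np.radians(55.6))])
Rm=Rot(-124.4,40); g=np.r_[np.array([422.6,-348.3])-15*u,42]; T=tcp_from_grasp(g,Rm); pre=T-Rm[:,0]*110
print("T",T,"pre",pre,rel(pre,Rm))
E
```

```text
T [ 421.03 -350.6    27.45] pre [ 381.08 -408.94  111.71] [-57.51  44.55 237.66   0.15  -0.     0.12]
```

```bash
python3 -m inch '[{"dx":-30,"dy":10,"dz":60,"rx":0.04,"ry":0,"rz":0.03,"grip":-1},{"dx":-50,"dy":22,"dz":120,"rx":0.08,"ry":0,"rz":0.06,"grip":-1},{"dx":-57,"dy":34,"dz":180,"rx":0.12,"ry":0,"rz":0.1,"grip":-1},{"dx":-57,"dy":44.5,"dz":237.5,"rx":0.15,"ry":0,"rz":0.125,"grip":-1},{"dx":-57,"dy":44.5,"dz":237.5,"rx":0.15,"ry":0,"rz":0.125,"grip":-1},{"dx":-57,"dy":44.5,"dz":237.5,"rx":0.15,"ry":0,"rz":0.125,"grip":-1}]' 15
python3 - <<'E'
from h import *
from station import viewer
u=np.array([np.cos(np.radians(55.6)),np.sin(np.radians(55.6))])
Rm=Rot(-124.4,40); g=np.r_[np.array([422.6,-348.3])-15*u,42]; T=tcp_from_grasp(g,Rm); pre=T-Rm[:,0]*110
o,p,R0=obs(); print(p,rel(pre,Rm),rel(T,Rm),o["qpos"])
m=viewer.camera_model("wrist"); im,d=viewer.get_image("wrist"); cv2.imwrite("pics/w6.png",im)
W=cloud(m,d); P=W[(d>0)&(W[...,2]>54)&(W[...,2]<66)&(abs(W[...,0]-422)<80)&(abs(W[...,1]+348)<80)]
print(len(P),cv2.minAreaRect(P[:,:2].astype(np.float32)))
E
```

```text
clock: 9.6
tool_pos: [381.4, -405.3, 109.2]
ee_rot: [0.194, 0.805, 0.421, -0.372]
force: [0.0, 0.4, 0.3]
finger_gap: 1.003
[ 381.41 -405.3   109.17] [-3.99  1.81  0.77 -0.01 -0.01 -0.  ] [106.     1.37   1.59  -0.01  -0.01  -0.  ] [-1.18  0.61  1.71  0.6   1.31 -0.88]
10436 ((420.68017578125, -348.4448547363281), (91.43351745605469, 50.14390563964844), 55.50455856323242)
```

View pics/w6.png

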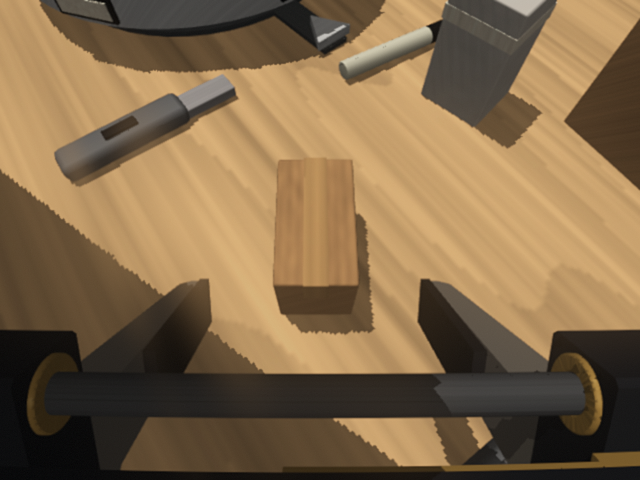

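The carton, with its top at (313,225), sits between the fingers at columns 210 and 418. The wrist measurement agrees with the fixed cameras: (421,−348), 55.5°. Moving in.

```bash
python3 -m inch '[{"dx":40,"dy":1,"dz":1,"rx":-0.01,"ry":-0.01,"rz":0,"grip":-1},{"dx":75,"dy":1,"dz":1,"rx":-0.01,"ry":-0.01,"rz":0,"grip":-1},{"dx":97,"dy":1,"dz":1,"rx":-0.01,"ry":-0.01,"rz":0,"grip":-1},{"dx":106,"dy":1,"dz":1,"rx":-0.01,"ry":-0.01,"rz":0,"grip":-1},{"dx":106,"dy":1,"dz":1,"rx":-0.01,"ry":-0.01,"rz":0,"grip":-1}]' 20
python3 - <<'E'
from h import *
u=np.array([np.cos(np.radians(55.6)),np.sin(np.radians(55.6))])
Rm=Rot(-124.4,40); g=np.r_[np.array([422.6,-348.3])-15*u,42]; T=tcp_from_grasp(g,Rm)
o,p,R0=obs(); print(p,rel(T,Rm),o["force"])
E
python3 -m inch '[{"dx":0,"dy":0,"dz":0,"rx":0,"ry":0,"rz":0,"grip":1},{"dx":0,"dy":0,"dz":0,"rx":0,"ry":0,"rz":0,"grip":1},{"dx":0,"dy":0,"dz":0,"rx":0,"ry":0,"rz":0,"grip":1},{"dx":0,"dy":0,"dz":0,"rx":0,"ry":0,"rz":0,"grip":1},{"dx":0,"dy":0,"dz":0,"rx":0,"ry":0,"rz":0,"grip":1},{"dx":0,"dy":0,"dz":0,"rx":0,"ry":0,"rz":0,"grip":1}]' 20
python3 - <<'E'
from h import *
from station import viewer
o,p,R0=obs(); print(p,o["force"],o["finger_gap"]*92, "up in tool axes",R0.T@[0,0,1])
im,d=viewer.get_image("wrist"); cv2.imwrite("pics/w7.png",im)
E
```

```text
clock: 10.28
tool_pos: [421.4, -351.6, 28.6]
ee_rot: [0.201, 0.802, 0.421, -0.374]
force: [-0.2, -0.1, 0.0]
finger_gap: 1.002
[ 421.43 -351.6    28.61] [ 1.27 -0.91  0.28  0.01  0.   -0.01] [-0.18 -0.11  0.05]
clock: 11.02
tool_pos: [420.9, -351.7, 28.3]
ee_rot: [0.201, 0.802, 0.421, -0.374]
force: [-3.7, -1.0, 3.7]
finger_gap: 0.544
[ 420.91 -351.72   28.3 ] [-3.69 -1.02  3.74] 50.04085691302998 up in tool axes [-0.77  0.01 -0.64]
```

View pics/w7.png

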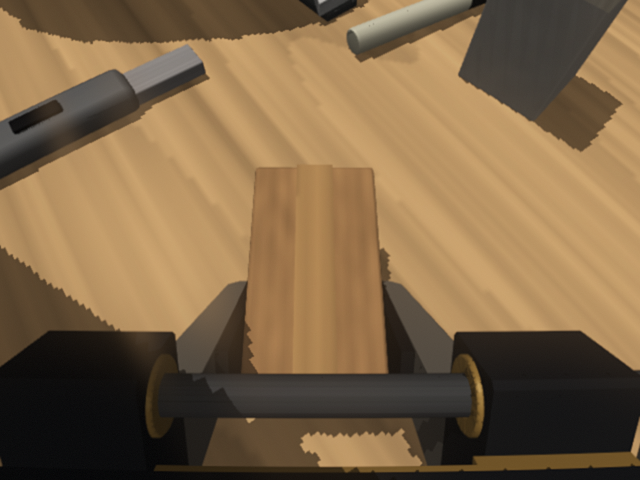

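```bash
cat >> h.py <<'E'
PG=np.array([420.91,-351.72,28.3])
CT=np.array([421.9,-348.4,0.0]); AZ=55.5
def place(r,z,ang=-83.7):
    """TCP pose putting carton centre at polar(ang,r), underside z"""
    import json
    Rg=np.array(json.load(open("Rg.json")))
    Q=R.from_euler("z",ang+180-AZ,degrees=True).as_matrix()
    return polar(ang,r,z)+Q@(PG-CT), Q@Rg
E
python3 - <<'E'
from h import *
import json
o,p,R0=obs(); json.dump(R0.tolist(),open("Rg.json","w"))
print(rel(p+[0,0,100],R0)[:3])
for r,z in ((265,97),(138,97),(138,39)):
    P,Rm=place(r,z); print(r,z,P,rel(P,Rm))
E
```

```text
[-76.88   0.77 -63.95]
265 97 [ 573.5  -197.26  125.3 ] [  62.28   39.41 -226.08   -0.55    0.01   -0.46]
138 97 [559.56 -71.03 125.3 ] [ 123.38  -43.38 -300.52   -0.55    0.01   -0.46]
138 39 [559.56 -71.03  67.3 ] [ 167.97  -43.83 -263.43   -0.55    0.01   -0.46]
```

```bash
python3 -m inch '[{"dx":-4,"dy":0,"dz":-3.2,"rx":0,"ry":0,"rz":0,"grip":1},{"dx":-16,"dy":0,"dz":-13,"rx":0,"ry":0,"rz":0,"grip":1},{"dx":-35,"dy":0,"dz":-29,"rx":0,"ry":0,"rz":0,"grip":1},{"dx":-55,"dy":0.5,"dz":-46,"rx":0,"ry":0,"rz":0,"grip":1},{"dx":-72,"dy":0.5,"dz":-60,"rx":0,"ry":0,"rz":0,"grip":1},{"dx":-77,"dy":0.8,"dz":-64,"rx":0,"ry":0,"rz":0,"grip":1},{"dx":-77,"dy":0.8,"dz":-64,"rx":0,"ry":0,"rz":0,"grip":1}]' 30
python3 - <<'E'
from h import *
from station import viewer
o,p,R0=obs(); print(p,o["force"],o["torque"],o["finger_gap"]*92)
im,d=viewer.get_image("wrist"); cv2.imwrite("pics/w8.png",im)
P,Rm=place(265,97); print(rel(P,Rm))
E
```

```text
clock: 11.95
tool_pos: [421.1, -351.9, 128.5]
ee_rot: [0.202, 0.802, 0.421, -0.374]
force: [-0.9, 0.7, -2.6]
finger_gap: 0.541
[ 421.12 -351.88  128.54] [-0.95  0.73 -2.55] [-0.5   0.28  0.05] 49.77836485337739
[ 138.83   38.68 -162.27   -0.55    0.01   -0.46]
```

View pics/w8.png

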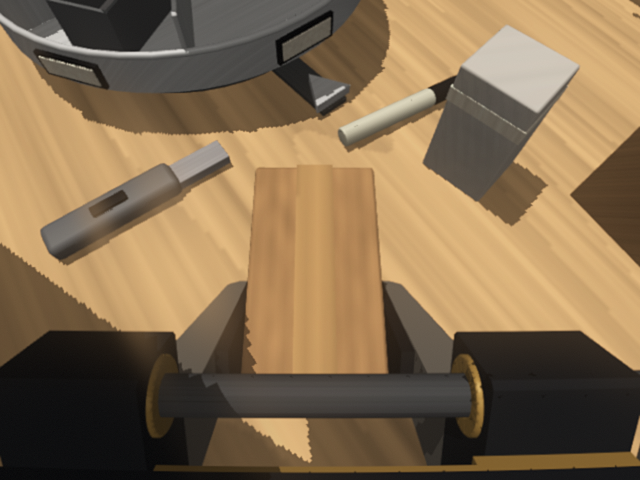

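Carton held, no slip: its far edge is still at row 167. Now to the staging point in front of the pointer.

```bash
python3 -m inch '[{"dx":18,"dy":5,"dz":-21,"rx":-0.07,"ry":0,"rz":-0.06,"grip":1},{"dx":42,"dy":12,"dz":-49,"rx":-0.17,"ry":0,"rz":-0.14,"grip":1},{"dx":70,"dy":20,"dz":-82,"rx":-0.28,"ry":0,"rz":-0.23,"grip":1},{"dx":98,"dy":28,"dz":-114,"rx":-0.39,"ry":0,"rz":-0.33,"grip":1},{"dx":125,"dy":35,"dz":-146,"rx":-0.49,"ry":0.01,"rz":-0.41,"grip":1},{"dx":139,"dy":38.5,"dz":-162,"rx":-0.55,"ry":0.01,"rz":-0.46,"grip":1},{"dx":139,"dy":38.5,"dz":-162,"rx":-0.55,"ry":0.01,"rz":-0.46,"grip":1},{"dx":139,"dy":38.5,"dz":-162,"rx":-0.55,"ry":0.01,"rz":-0.46,"grip":1}]' 30
python3 - <<'E'
from h import *
from station import viewer
o,p,R0=obs(); print(p,o["qpos"],o["force"],o["finger_gap"]*92)
m=viewer.camera_model("wrist"); im,d=viewer.get_image("wrist"); cv2.imwrite("pics/w9.png",im); np.savez("pics/w9.npz",im=im,d=d,**m)
tierfit(m,d)
P,Rm=place(265,97); print(rel(P,Rm))
for r,z in ((138,97),(138,41)): P,Rm=place(r,z); print(rel(P,Rm))
E
```

```text
clock: 13.0
tool_pos: [572.6, -197.4, 124.4]
ee_rot: [0.317, 0.604, 0.676, -0.279]
force: [-0.2, -0.9, -2.3]
finger_gap: 0.547
[ 572.63 -197.42  124.38] [-0.62  0.69  1.49  0.5   1.48 -0.92] [-0.18 -0.9  -2.32] 50.29087652148636
-114.1 1000 0.006422699350167704
-54.099999999999994 973 -0.6154590976441057
centre shift [-1.95 -1.38] phase 0.2877177934981789 -> divider -113.81228220650182
[-0.16  1.06 -0.74  0.   -0.01  0.  ]
[ 81.58   1.71 -97.93   0.    -0.01   0.  ]
[124.44   1.36 -61.89   0.    -0.01   0.  ]
```

View pics/w9.png

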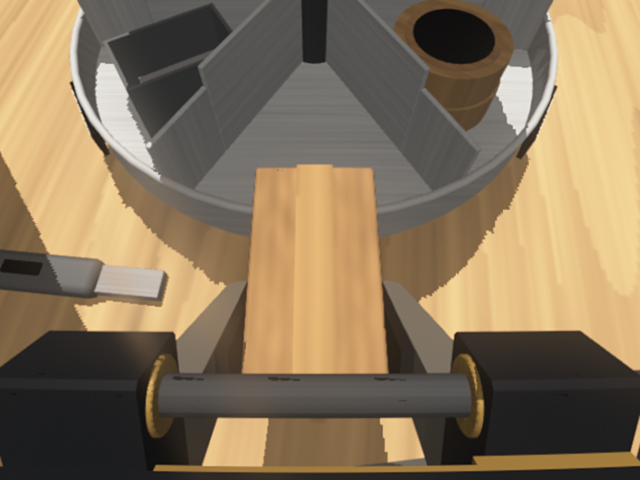

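The carton lines up with the empty compartment: midline at column 315, dividers symmetric. I'll move in level over the lip, then check.

```bash
python3 -m inch '[{"dx":10,"dy":0.2,"dz":-12,"rx":0,"ry":-0.005,"rz":0,"grip":1},{"dx":25,"dy":0.5,"dz":-30,"rx":0,"ry":-0.01,"rz":0,"grip":1},{"dx":40,"dy":0.8,"dz":-48,"rx":0,"ry":-0.01,"rz":0,"grip":1},{"dx":55,"dy":1,"dz":-66,"rx":0,"ry":-0.01,"rz":0,"grip":1},{"dx":70,"dy":1.3,"dz":-84,"rx":0,"ry":-0.01,"rz":0,"grip":1},{"dx":80,"dy":1.5,"dz":-96,"rx":0,"ry":-0.01,"rz":0,"grip":1},{"dx":81.5,"dy":1.6,"dz":-98,"rx":0,"ry":-0.01,"rz":0,"grip":1},{"dx":81.5,"dy":1.6,"dz":-98,"rx":0,"ry":-0.01,"rz":0,"grip":1}]' 30
python3 - <<'E'
from h import *
from station import viewer
o,p,R0=obs(); print(p,o["qpos"],o["force"],o["torque"],o["finger_gap"]*92)
m=viewer.camera_model("wrist"); im,d=viewer.get_image("wrist"); cv2.imwrite("pics/w10.png",im)
im,d=viewer.get_image("side"); cv2.imwrite("pics/side10.png",cv2.resize(im[150:400,230:450],None,fx=2.4,fy=2.4))
for r,z in ((138,97),(138,60),(138,42),(138,39)): P,Rm=place(r,z); print(rel(P,Rm))
E
```

```text
clock: 14.05
tool_pos: [560.4, -70.8, 126.0]
ee_rot: [0.322, 0.602, 0.674, -0.281]
force: [1.0, 0.3, -1.9]
finger_gap: 0.545
[560.43 -70.81 126.01] [-0.47  0.59  1.68  0.58  1.34 -0.87] [ 1.04  0.32 -1.9 ] [-0.63 -0.19 -0.01] 50.171404409024824
[ 0.72 -0.9   0.12  0.    0.01  0.  ]
[29.3  -1.2  23.61  0.    0.01  0.  ]
[43.2  -1.34 35.04  0.    0.01  0.  ]
[45.52 -1.36 36.95  0.    0.01  0.  ]
```

View pics/w10.png

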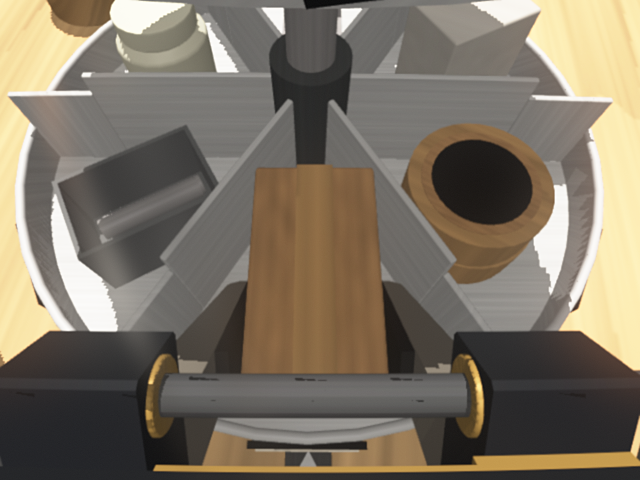

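View pics/side10.png

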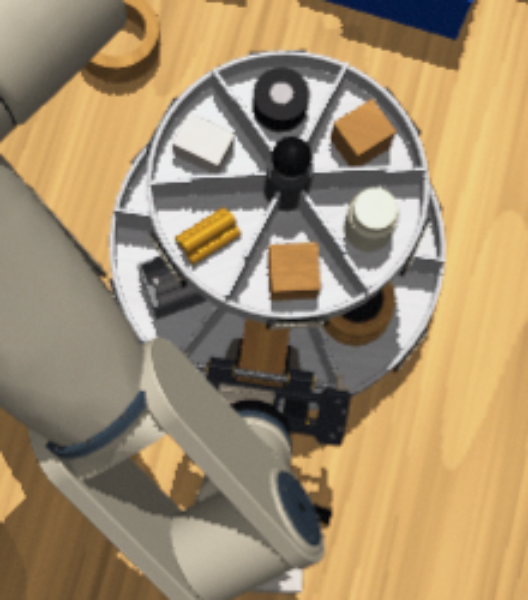

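The wrist view shows the carton midway between the dividers. At the bottom edge the label centre is at about (307,445) and the pointer tip at about (307,456), so they are aligned. Lowering.

```bash
python3 -m inch '[{"dx":6,"dy":-0.3,"dz":5,"rx":0,"ry":0.005,"rz":0,"grip":1},{"dx":15,"dy":-0.9,"dz":12,"rx":0,"ry":0.005,"rz":0,"grip":1},{"dx":24,"dy":-1,"dz":19.5,"rx":0,"ry":0.005,"rz":0,"grip":1},{"dx":32,"dy":-1.2,"dz":26,"rx":0,"ry":0.005,"rz":0,"grip":1},{"dx":38.5,"dy":-1.3,"dz":31.5,"rx":0,"ry":0.005,"rz":0,"grip":1},{"dx":42,"dy":-1.3,"dz":34,"rx":0,"ry":0.005,"rz":0,"grip":1},{"dx":43,"dy":-1.3,"dz":35,"rx":0,"ry":0.005,"rz":0,"grip":1},{"dx":43,"dy":-1.3,"dz":35,"rx":0,"ry":0.005,"rz":0,"grip":1}]' 30
python3 - <<'E'
from h import *
from station import viewer
o,p,R0=obs(); print(p,o["force"],o["torque"],o["finger_gap"]*92)
m=viewer.camera_model("wrist"); im,d=viewer.get_image("wrist"); cv2.imwrite("pics/w11.png",im)
for r,z in ((138,42),(138,39)): P,Rm=place(r,z); print(rel(P,Rm))
E
```

```text
clock: 15.15
tool_pos: [559.5, -70.5, 70.7]
ee_rot: [0.32, 0.603, 0.675, -0.28]
force: [-0.1, 0.9, -2.9]
finger_gap: 0.545
[559.47 -70.49  70.71] [-0.09  0.9  -2.86] [-0.54 -0.17 -0.05] 50.12451925045735
[ 0.05 -0.01  0.75  0.    0.    0.  ]
[ 2.36 -0.04  2.66  0.    0.    0.  ]
```

View pics/w11.png

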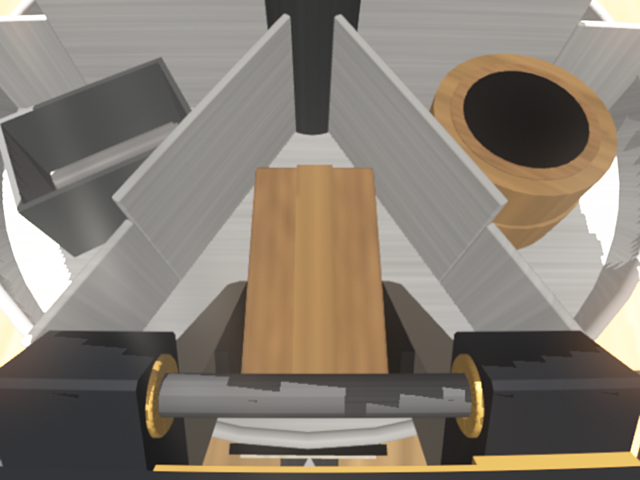

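```bash
python3 -m inch '[{"dx":0.8,"dy":0,"dz":0.8,"rx":0,"ry":0,"rz":0,"grip":1},{"dx":1.6,"dy":0,"dz":1.6,"rx":0,"ry":0,"rz":0,"grip":1},{"dx":2.2,"dy":0,"dz":2.2,"rx":0,"ry":0,"rz":0,"grip":1},{"dx":2.2,"dy":0,"dz":2.2,"rx":0,"ry":0,"rz":0,"grip":1}]' 30
python3 - <<'E'
from h import *
o,p,R0=obs(); print(p,o["force"],o["torque"])
P,Rm=place(138,39); print(rel(P,Rm))
E
```

```text
clock: 15.7
tool_pos: [559.4, -70.7, 67.4]
ee_rot: [0.32, 0.603, 0.675, -0.28]
force: [0.1, 0.6, -1.5]
finger_gap: 0.539
[559.36 -70.71  67.42] [ 0.14  0.56 -1.48] [-0.52 -0.18  0.03]
[-0.13  0.17  0.34  0.    0.    0.  ]
```

```bash
python3 -m inch '[{"dx":0.4,"dy":0,"dz":0.3,"rx":0,"ry":0,"rz":0,"grip":1},{"dx":0.8,"dy":0,"dz":0.6,"rx":0,"ry":0,"rz":0,"grip":1},{"dx":0.8,"dy":0,"dz":0.6,"rx":0,"ry":0,"rz":0,"grip":1}]' 30
python3 - <<'E'
from h import *
o,p,R0=obs(); print(p,o["force"],o["torque"])
E
```

```text
clock: 16.08
tool_pos: [559.5, -70.7, 67.3]
ee_rot: [0.32, 0.603, 0.675, -0.279]
force: [-1.9, -2.9, 6.4]
finger_gap: 0.544
[559.47 -70.73  67.3 ] [-1.88 -2.87  6.44] [-0.07  0.39  0.29]
```

It touched the floor: vertical force went from −2.5 to +6 N. Releasing slowly with a modest opening, then backing out.

```bash
python3 -m inch '[{"dx":0,"dy":0,"dz":0,"rx":0,"ry":0,"rz":0,"grip":-0.4},{"dx":0,"dy":0,"dz":0,"rx":0,"ry":0,"rz":0,"grip":-0.4},{"dx":0,"dy":0,"dz":0,"rx":0,"ry":0,"rz":0,"grip":-0.4},{"dx":0,"dy":0,"dz":0,"rx":0,"ry":0,"rz":0,"grip":-0.4}]' 30
python3 - <<'E'
from h import *
from station import viewer
o,p,R0=obs(); print(p,o["force"],o["finger_gap"]*92)
m=viewer.camera_model("wrist"); im,d=viewer.get_image("wrist"); cv2.imwrite("pics/w12.png",im)
E
```

```text
clock: 16.58
tool_pos: [559.3, -70.6, 66.4]
ee_rot: [0.32, 0.603, 0.675, -0.28]
force: [-0.0, -0.9, -0.2]
finger_gap: 0.702
[559.33 -70.6   66.36] [-0.   -0.9  -0.23] 64.56507839888984
```

View pics/w12.png

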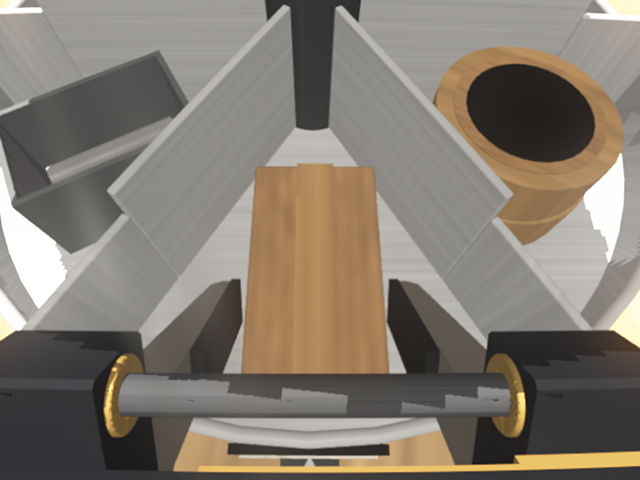

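The carton is free and standing, with gaps on both sides at columns 243 and 387. Backing out along the tool axis.

```bash
python3 -m inch '[{"dx":-8,"dy":0,"dz":0,"rx":0,"ry":0,"rz":0,"grip":-0.4},{"dx":-25,"dy":0,"dz":0,"rx":0,"ry":0,"rz":0,"grip":-0.4},{"dx":-55,"dy":0,"dz":0,"rx":0,"ry":0,"rz":0,"grip":-0.4},{"dx":-90,"dy":0,"dz":0,"rx":0,"ry":0,"rz":0,"grip":-0.4},{"dx":-130,"dy":0,"dz":0,"rx":0,"ry":0,"rz":0,"grip":-0.4},{"dx":-170,"dy":0,"dz":0,"rx":0,"ry":0,"rz":0,"grip":-0.4},{"dx":-190,"dy":0,"dz":0,"rx":0,"ry":0,"rz":0,"grip":-0.4},{"dx":-190,"dy":0,"dz":0,"rx":0,"ry":0,"rz":0,"grip":-0.4}]' 30
python3 - <<'E'
from h import *
from station import viewer
o,p,R0=obs(); print(p,o["force"],o["finger_gap"]*92)
for n in ("wrist","side","top"):
    m=viewer.camera_model(n); im,d=viewer.get_image(n); cv2.imwrite(f"pics/{n}13.png",im); np.savez(f"pics/{n}13.npz",im=im,d=d,**m); print(n); tierfit(m,d)
    if n=="wrist":
        W=cloud(m,d); P=W[(d>0)&(W[...,2]>92)&(W[...,2]<104)]; e=P[:,:2]-C; a=np.degrees(np.arctan2(e[:,1],e[:,0])); r=np.hypot(*e.T)
        k=(abs(a+83.7)<15)&(r<190)&(r>85); Q=P[k]; rc=cv2.minAreaRect(Q[:,:2].astype(np.float32)); e=np.array(rc[0])-C
        print("carton",rc,"r",np.hypot(*e),"ang",np.degrees(np.arctan2(e[1],e[0])),"z",np.percentile(Q[:,2],[2,50,98]))
        A=np.c_[Q[:,:2]-Q[:,:2].mean(0),np.ones(len(Q))]; print("tilt",np.degrees(np.linalg.lstsq(A,Q[:,2],rcond=None)[0][:2]))
E
```

```text
clock: 17.62
tool_pos: [572.8, -192.5, 213.4]
ee_rot: [0.32, 0.603, 0.675, -0.28]
force: [-0.2, 0.7, -0.2]
finger_gap: 0.698
[ 572.82 -192.52  213.42] [-0.22  0.71 -0.18] 64.19572940484204
wrist
-114.1 531 0.0027010501905522233
-54.099999999999994 515 -0.7130201922327615
5.900000000000006 446 0.4570033753451952
185.9 468 0.5770996925023439
centre shift [-2.99 -0.52] phase 0.5146233571313916 -> divider -113.5853766428686
carton ((557.6307373046875, -67.13679504394531), (50.12824249267578, 92.62843322753906), 6.786701679229736) r 137.21901295353467 ang -83.87930291684091 z [ 95.44  99.26 100.75]
tilt [-0.02  0.42]
side
-114.1 32 0.08676425651125896
-54.099999999999994 33 0.1629136211535922
5.900000000000006 25 0.6106619856563213
185.9 31 0.42169229581918444
centre shift [-1.37 -0.01] phase 0.4969753722514862 -> divider -113.60302462774851
top
-114.1 22 0.5018762212941112
65.9 10 0.3423044447982022
125.9 30 0.341501693983318
185.9 34 0.5105553057688326
centre shift [ 0.38 -0.06] phase 0.4628471182695956 -> divider -113.6371528817304
```

View pics/wrist13.png

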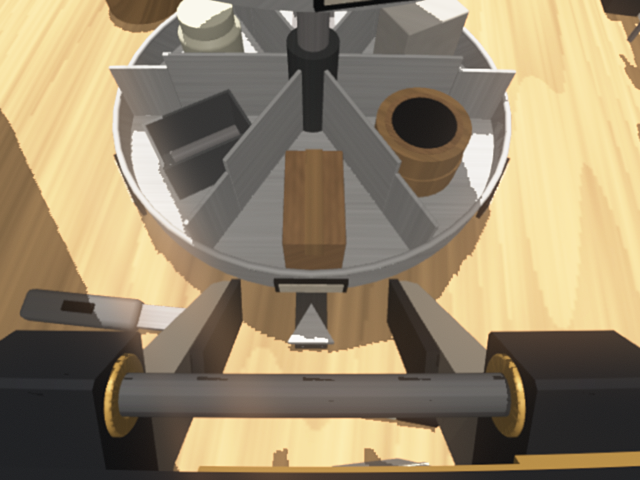

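View pics/side13.png

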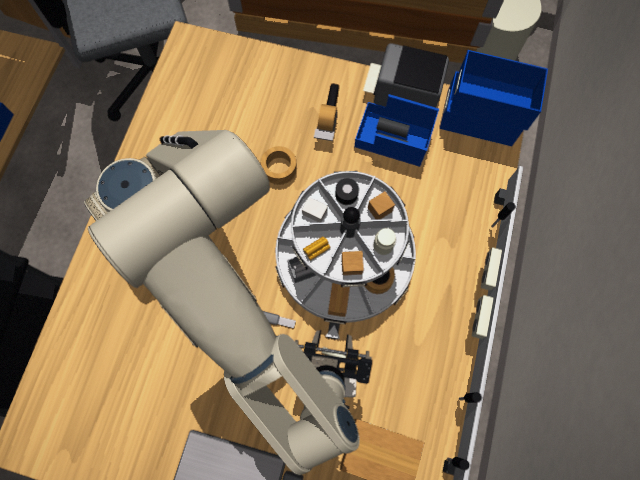

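The carton stands level at r = 137 mm, angle −83.9°, with its top at z = 99 as expected. One more close look at the label against the pointer.

```bash
python3 - <<'E'
from h import *
z=np.load("pics/wrist13.npz"); m={k:z[k] for k in z}
im=cv2.resize(z["im"][265:355,260:365],None,fx=6.5,fy=6.5,interpolation=cv2.INTER_CUBIC); cv2.imwrite("pics/w13z.png",im)
c=C+[-2.99,-.52]
for a in (-82.6,-83.6,-84.6): print(a,proj(m,[polar(a,206,55,c),polar(a,206,16,c),polar(a,245,16,c)]).tolist())
E
```

```text
-82.6 [[314.567907649762, 291.1971219047756], [314.1510825662231, 304.6305599586763], [314.7042386216855, 346.84865695881115]]
-83.6 [[310.3129452369791, 291.20062533413477], [310.2868601996009, 304.63492435623704], [309.90989921495833, 346.8587709341813]]
-84.6 [[306.05817271111476, 291.1329106399317], [306.42284732852465, 304.57366351800204], [305.1157386532574, 346.7834907284964]]
```

View pics/w13z.png

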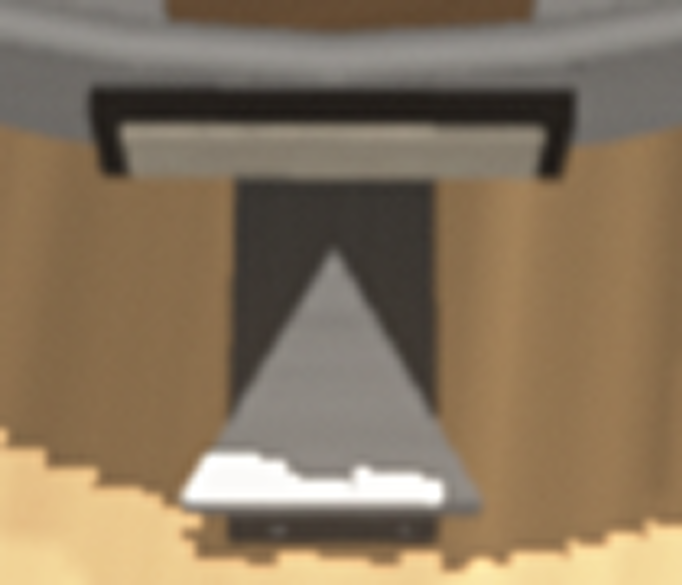

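The label centre (column 333.5) and the pointer tip (column 334) coincide, so the tier is aligned to within about 0.2°. Last, I'll check that the bystanders haven't moved.

```bash
python3 - <<'E'
from h import *
a=np.load("pics/top0.npz")["im"]; b=np.load("pics/top13.npz")["im"]
cv2.imwrite("pics/cmp.png",np.hstack([cv2.resize(x,(400,300)) for x in (a,b)]))
for n,(u0,u1,v0,v1) in dict(tape=(212,270,298,352),bin=(120,195,150,248),gun=(112,205,268,300),marker=(422,440,160,220),cutter=(405,427,248,315),tall=(444,486,160,198),upper=(250,400,140,290)).items():
    A=cv2.cvtColor(a[v0:v1,u0:u1],6).astype(np.float32);B=cv2.cvtColor(b[v0:v1,u0:u1],6).astype(np.float32)
    print(n,cv2.phaseCorrelate(A,B),np.abs(A-B).mean())
E
```

```text
tape ((-0.01232103407907914, -0.014725984745968645), 0.9991916937592589) 0.6404853
bin ((0.5041945497762725, 0.015170478832288836), 1.006764578406016) 0.85156465
gun ((-0.0032367658004019972, -0.03270058130351572), 0.9963881838484667) 0.6690188
marker ((-0.13927370713313358, 0.0032782406608902193), 0.7936614117688603) 3.636111
cutter ((0.34312046757260006, -0.10143145705844603), 0.24544821127697272) 41.72999
tall ((-1.671278712863426, 2.2196248950957056), 0.11891148249308268) 57.781956
upper ((0.040039771394148715, -0.0672370909067439), 0.8150650492350261) 5.1758666
```

View pics/cmp.png

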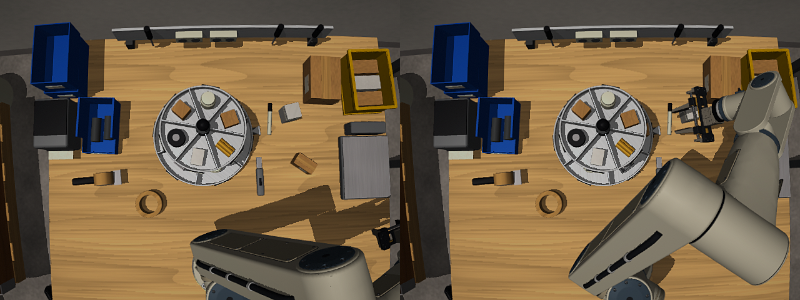

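The gripper hides the tall box and the arm hides the cutter. I'll move clear, up and towards the robot, to see both.

```bash
python3 -m inch '[{"dx":-25,"dy":0,"dz":-20,"rx":0,"ry":0,"rz":0,"grip":-0.4},{"dx":-60,"dy":-20,"dz":-45,"rx":0,"ry":0,"rz":0,"grip":-0.4},{"dx":-85,"dy":-60,"dz":-50,"rx":0,"ry":0,"rz":0,"grip":-0.4},{"dx":-95,"dy":-110,"dz":-40,"rx":0,"ry":0,"rz":0,"grip":-0.4},{"dx":-95,"dy":-160,"dz":-20,"rx":0,"ry":0,"rz":0,"grip":-0.4},{"dx":-95,"dy":-200,"dz":0,"rx":0,"ry":0,"rz":0,"grip":-0.4},{"dx":-95,"dy":-200,"dz":0,"rx":0,"ry":0,"rz":0,"grip":-0.4},{"dx":-95,"dy":-200,"dz":0,"rx":0,"ry":0,"rz":0,"grip":-0.4}]' 30
python3 - <<'E'
from h import *
from station import viewer
o,p,R0=obs(); print(p,o["force"])
out=[]
for n in ("side","wrist"):
    m=viewer.camera_model(n); im,d=viewer.get_image(n); out.append(cv2.resize(im,(400,300))); W=cloud(m,d)
    P=W[(d>0)&(W[...,2]>103)&(W[...,2]<116)&(abs(W[...,0]-632)<60)&(abs(W[...,1]+291)<60)]
    if len(P)>20: print(n,"tall",cv2.minAreaRect(P[:,:2].astype(np.float32)))
    tierfit(m,d)
    if n=="side":
        a=np.load("pics/side0.npz")["im"]
        for k,(u0,u1,v0,v1) in dict(marker=(315,375,340,372),cutter=(236,300,300,332),tall=(328,362,368,412)).items():
            A=cv2.cvtColor(a[v0:v1,u0:u1],6).astype(np.float32);B=cv2.cvtColor(im[v0:v1,u0:u1],6).astype(np.float32); print(k,cv2.phaseCorrelate(A,B),np.abs(A-B).mean())
cv2.imwrite("pics/fin.png",np.hstack(out))
E
```

```text
clock: 18.77
tool_pos: [380.9, -274.4, 283.8]
ee_rot: [0.319, 0.603, 0.676, -0.279]
force: [0.1, -0.4, 0.3]
finger_gap: 0.703
[ 380.86 -274.35  283.81] [ 0.09 -0.36  0.3 ]
side tall ((631.0858764648438, -290.0010681152344), (60.06482696533203, 58.559600830078125), 14.667466163635254)
-114.1 32 -0.012828176299933602
-54.099999999999994 33 -0.13761769545806146
5.900000000000006 27 0.4668208121127577
185.9 29 0.5201515776278711
centre shift [-1.26  0.11] phase 0.403294402843268 -> divider -113.69670559715672
marker ((0.0003973073587779652, 0.0388019632757608), 0.9947481659551461) 1.4239583
cutter ((0.08090820223808848, -0.012892597284864138), 0.7267443668097258) 9.818848
tall ((-0.02196845602280817, 0.48863942328135224), 1.0117472689092895) 1.3482621
-114.1 187 -0.5886628523210788
-54.099999999999994 417 -0.5929424749098189
5.900000000000006 266 0.47255155078008215
125.9 148 1.812696834190973
185.9 316 0.6687483411996027
centre shift [-3.81 -0.36] phase 0.5706199982519882 -> divider -113.52938000174801
```

View pics/fin.png

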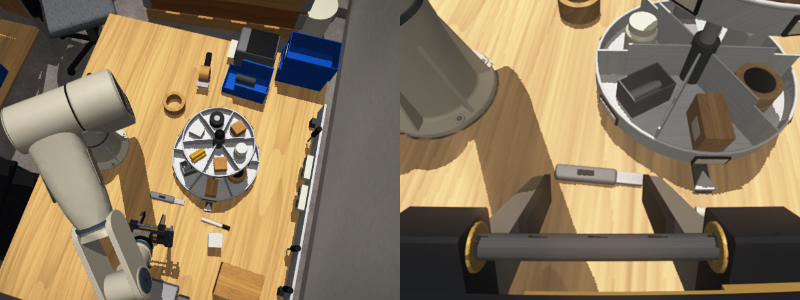

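The bystanders are where they were, the carton stands in the compartment, and the label is at the pointer. Handing in.

```bash
python3 -c "
from station import order
print(order.close_job())"
```

```text
the job is handed in; nothing more can be done
None
```

The lower tier is lined up with the pointer and the small carton stands in the empty compartment. I handed the job in at about 19 s on the robot's clock, with the arm well clear.

I gripped one bounding divider lightly and turned the tier about 44° clockwise at roughly 0.2 rad/s. Then I took the carton with the tool slanted, carried it over the lip, lowered it until it touched the floor, released it and backed out.

**Last checks:**
- **Tier alignment:** in the close-up after release, the label centre and the pointer tip coincide to within about 0.2°. Estimates from the calibrated camera positions (about 2 mm) agree to within about 0.6°. The divider measurements did not change during placing beyond about 0.1° of measurement noise.
- **Carton:** its centre is 137 mm from the axis on the compartment midline. Its top is 99 mm above the bench, which is right for standing flat, and its tilt is under about 0.5°.
- **Bystanders:** the tall box, marker, tape roll, bin and tape gun have not moved between first and last pictures. The cutter's picture patch correlated less well (0.73, probably because a shadow moved), but its measured shift was under 0.1 pixel.

Two move calls were refused because rows lacked some keys. They moved nothing and took no time.

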